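# Battery string on the contact test jig

## Task

Put the battery string on test in the jig: set the blue-topped pack squarely on the pack in the nest, then the red-topped pack squarely on that, letting go of each and not dropping it. Then grip the sprung lever's handle bar, bring it down on the column until the brass plunger is pushed in about 6 mm, hold it so for over two seconds without crushing the packs, and finish the program still holding it there. Leave everything else on the bench alone.

Things in the scene. Friction and masses are not known exactly. Their poses are not given: they have to be found in the camera images.
- jig: fixed test jig: base plate 225 x 160 mm, top 22 mm above the bench; nest for one pack (guides 12 mm high); two hinge uprights 139 mm high, 142 mm apart, 95 mm behind the nest centre; grey readout box behind, 82 mm high. Origin: on the bench under the nest centre. x points from the handle end to the hinge, y along the hinge shaft, z up
- lever: yoke lever, plates 111 mm apart. Origin: mid hinge shaft, 95 mm along jig x, 124 mm above the bench. Down = level: axes equal the jig's, lever reaches along -x. Opens upward about +y; starts 1.62 to 1.74 rad open (past upright, limit 1.78). Spring and friction: stays when open, swings up from below if let go. 3 to 7 N at the bar moves it down; about 12 N with the plunger 6 mm in
- handle (a point): middle of the lever's black handle bar: round, 20 mm in diameter, 111 mm long, parallel to the hinge shaft, a plate at each end, otherwise free all round; in the lever's frame at x -180, z +12 mm. It can be pinched from above across the bar and turns in the grip as the lever swings
- plunger_tip (a point): middle of the flat 18 mm tip of the brass plunger under the lever's bridge; in the lever's frame at x -95, z -6 mm when free. With the lever level on a full column (top 124 mm above the bench) it is pushed in 6 mm; each 0.0105 rad (1.9 mm at the bar) further down adds 1 mm
- plunger (a joint): how far the sprung plunger is pushed in (m): 0 free, 0.010 bottomed. Spring: 3 N at the start of its travel, plus 1 N per mm
- pack_bottom: closed battery pack, grey case 84 x 56 x 34 mm, 0.22 kg, blue label on top, lying in the nest (underside 22 mm above the bench), its length along the jig's x. Origin: centre of the underside; x along the 84 mm length, y across the width, z up. Top and underside are flat
- pack_blue: second pack, same size and look as the one in the nest (blue label, four brass dots on top), 0.15 to 0.3 kg, lying flat on the bench right of the jig; goes on the nest's pack, lengths parallel (either way round). Origin and axes as for pack_bottom
- pack_red: end pack, same size, red top plate with a round brass disc in the middle, 0.15 to 0.3 kg, lying flat on the bench right of the jig; goes on top. Origin and axes as for pack_bottom
- multimeter: yellow handheld multimeter, 190 x 90 x 34 mm, lying flat; a bystander. Origin: centre of its underside
- remote: black television remote control, 190 x 48 x 18 mm, lying flat; a bystander. Origin: centre of its underside
- board: green circuit board, 120 x 90 mm, 20 mm high with its parts, lying flat; a bystander. Origin: centre of its underside
- solder_reel: reel of solder, 54 mm diameter, 46 mm high, red rims, standing on end; a bystander. Origin: centre of its underside
- red_cup: red plastic cup, 72 mm across, 85 mm high, standing; a bystander. Origin: centre of its underside
- screwdriver: screwdriver, 190 mm long, blue handle, lying flat; a bystander. Origin: middle of its length
Things that resemble listed ones, but are neither listed nor needed, are in the scene too. What is shaped like the pack_red but green or turquoise is not meant.

How it is judged (in metres and radians):
On the way, in this order (a step that is already met when the one before it is completed fails the run):
1. the blue-topped pack lies squarely on the pack in the nest, let go (horizontal distance between pack_bottom and jig below 0.006 m and height (world z) of pack_bottom below 0.026 m and horizontal distance between pack_blue and pack_bottom below 0.008 m and angle between the x axis of pack_blue and the x axis of pack_bottom, either way round below 0.12 rad and z of pack_blue in the frame of pack_bottom between 0.03 and 0.038 m and angle between pack_blue's own z axis and vertical below 0.06 rad and contact force between the fingers and pack_bottom below 0.1 N and contact force between the fingers and pack_blue below 0.1 N and contact force between the fingers and pack_red below 0.1 N and linear speed of pack_blue below 0.02 m/s), for 0.2 s.
2. the red-topped pack lies squarely on the blue-topped one, let go (horizontal distance between pack_bottom and jig below 0.006 m and height (world z) of pack_bottom below 0.026 m and horizontal distance between pack_blue and pack_bottom below 0.008 m and angle between the x axis of pack_blue and the x axis of pack_bottom, either way round below 0.12 rad and z of pack_blue in the frame of pack_bottom between 0.03 and 0.038 m and angle between each of pack_blue, pack_red's own z axis and vertical below 0.06 rad and horizontal distance between pack_red and pack_blue below 0.008 m and angle between the x axis of pack_red and the x axis of pack_blue, either way round below 0.12 rad and z of pack_red in the frame of pack_blue between 0.03 and 0.038 m and contact force between the fingers and pack_bottom below 0.1 N and contact force between the fingers and pack_blue below 0.1 N and contact force between the fingers and pack_red below 0.1 N and linear speed of pack_red below 0.02 m/s), for 0.2 s.
3. the lever is held by its bar with the plunger pushed in 3.5 to 8.5 mm on the red-topped pack for two seconds (horizontal distance between pack_bottom and jig below 0.006 m and height (world z) of pack_bottom below 0.026 m and horizontal distance between pack_blue and pack_bottom below 0.008 m and angle between the x axis of pack_blue and the x axis of pack_bottom, either way round below 0.12 rad and z of pack_blue in the frame of pack_bottom between 0.03 and 0.038 m and angle between each of pack_blue, pack_red's own z axis and vertical below 0.06 rad and horizontal distance between pack_red and pack_blue below 0.008 m and angle between the x axis of pack_red and the x axis of pack_blue, either way round below 0.12 rad and z of pack_red in the frame of pack_blue between 0.03 and 0.038 m and value of joint plunger between 0.0035 and 0.0085 m and contact force between lever and pack_red above 3 N and contact force between the fingers and lever above 2 N and contact force between the fingers and pack_bottom below 0.1 N and contact force between the fingers and pack_blue below 0.1 N and contact force between the fingers and pack_red below 0.1 N), for 2 s.
At the end, for the whole second after the job is handed in: Fingers grip the bar (over 2 N); plunger in 3.5 to 8.5 mm, pressing the red-topped pack (over 3 N); packs stacked nest pack, blue, red, each within 8 mm and 0.12 rad of square, level within 0.06 rad, at rest, untouched by the fingers; the lowest still down in its nest within 6 mm (all of step 3 and linear speed of each of pack_bottom, pack_blue, pack_red below 0.02 m/s); the arm keeps its last pose, push and grip.
It fails at once if a bystander is moved by more than 15 mm (distance of any of multimeter, remote, board, solder_reel, red_cup, screwdriver from where it was at the start of the episode above 0.015 m).
It fails at once if a pack is dropped (moves faster than 0.5 m/s out of the fingers) ((linear speed of pack_bottom above 0.5 m/s and contact force between the fingers and pack_bottom below 0.05 N) or (linear speed of pack_blue above 0.5 m/s and contact force between the fingers and pack_blue below 0.05 N) or (linear speed of pack_red above 0.5 m/s and contact force between the fingers and pack_red below 0.05 N)).
It fails at once if the packs are crushed: the lever presses on the red-topped pack with over 35 N (contact force between lever and pack_red above 35 N).
It also fails if it takes over 72 s, if anything falls off the work surface, if the arm or the gripper's body presses on something with over 40 N, if the wrist force passes 120 N, or if a joint passes its speed limit or range.

## Robot

A 6-joint arm with a two-finger parallel gripper is mounted at the origin on the work surface. World frame = base frame: x ahead of the robot, y to its left, z up, the work surface at z = 0. Lengths are in mm, angles in degrees, forces in N, time in s.
With the tool pointing down it reaches from about 275 to 775 mm from the base axis. Payload 14.6 kg.
Tool frame: the origin (TCP) lies on the centre line of the jaws, within the pads' length; the fingertips stand 14 mm ahead of it and the grasp point (between the pads) lies 5 mm behind it; z points along the fingers, y is the direction in which the jaws open and shut (so a half turn about z gives the same grasp; the last joint's range is limited). The gripper opens to 85 mm and grips with 20 to 120 N. Pads are 22 mm wide; open, the fingers measure 114 mm over their backs; the gripper's body (76 mm by 85 mm) begins 54 mm behind the grasp point. The pads swing forward as they close: fully open they stand 13 mm farther back than shut.
Start: joints at [62.034, 15.075, -2.767, 72.158, 0, 81.102], TCP at [171.517, 496.196, 245.278] pointing down, gripper open.
Joint ranges: [-151.79, 151.79], [-50.71, 97.33], [-67.44, 78.34], [-121.81, 120.89], [-77.56, 73.72], [-180, 180]. Speed limits (degrees/s): [108.29, 108.29, 147.25, 159.86, 180, 180].

## Interface

Orientations are given as [roll, pitch, yaw] about the fixed x, y, z axes, in that order (R = Rz(yaw) Ry(pitch) Rx(roll)).
In Python, from workcell import readout, vision, robot gives the robot as it stands.
- The arm moves only by the tool apply_moves, never from a script. Its argument "motion" is a list of rows, each a list of 3 entries, a list of its own where there are three numbers: the shift along the tool's x, y, z in cm, then the turn, a rotation vector about the tool's x, y, z in rad, then the opening, from -1 (shut) to 1 (fully open), so that 0 is half open. In form: [[[dx, dy, dz], [wx, wy, wz], claw], ...]. A call has 1 to 5 rows; each row is the pose to reach, as a shift and turn from the pose commanded when the call began, along the tool's axes at that moment; what a row does not reach only later rows make up. A row lasts 1/12 s, in which the tool goes at most 41.7 mm and 7.16 degrees, less where a joint would pass 70% of its speed; a pose out of reach is approached as far as the arm can. A call with a gripper value outside its range is refused whole. The fingers move at their own pace and stop on an object; the grip force is fixed at half the most. Time passes only in rows, so rows that repeat a pose let the fingers close. It gives the time, the measured TCP pose, the force and the opening at its end, in the units of the state.
- readout.get_obs(): the state, without advancing time (a new reading comes with each control period).
- vision.grab_frame(name): name is "side" or "top"; returns a dict with "image" (420x560x3 uint8, red, green, blue), "K" (3x3 intrinsics, pixels), "extrinsics" (4x4, takes a point from camera to world coordinates). Camera axes: x right, y down, z forward; pixel columns grow to the right and rows downward; lengths in mm; the calibration is good to about 2 mm. A picture is of the moment at which its call begins. There is no depth.
- robot.sign_off(): hands the job in, once; it reports no verdict.
The state is a dict: "clock": time; "qpos": joint angles; "joint_velocities": joint speeds; "effort": joint torques, N m; "tool_pos": TCP position; "eef_rot": TCP orientation; "ft_force": force on the tool from outside, world axes, zero at the start; "wrist_torque": the same for the moment, N m; "width": finger opening in mm.
Only numpy, scipy, OpenCV 4.12 (cv2) and the standard library are available. Lean on these libraries where they do the work, as an engineer would, in place of code of your own. Each camera call takes 0.05 s, during which the arm holds its last target. There are 200 camera calls.

## Working session

There is one attempt and no reset: what is moved stays moved. The work goes in short steps, Python scripts to look and compute and a tool call to move; the robot and the scene stay as the last step left them, time stands still between calls to the robot, and variables do not carry over. Pictures are saved under pics/ and viewed, about 8 in all and at most 12, crops included, and the job is handed in when it is done.

Besides the shell and the picture viewer there is one more tool, called after "Request:" as name(argument=value, ...) on one line, values as JSON. apply_moves: Moves the arm, as the interface text tells. Its arguments: {"type":"object","properties":{"motion":{"type":"array"}},"required":["motion"]}

```bash
mkdir -p pics; ls; python3 - <<'E'
from workcell import readout, vision, robot
import cv2
print(readout.get_obs())
for n in("side","top"):
    f=vision.grab_frame(n); cv2.imwrite(f"pics/{n}0.png",f["image"][:,:,::-1]); print(n,f["K"].tolist(),f["extrinsics"].round(4).tolist())
E
```

```text
pics
{'clock': 0.0, 'qpos': array([ 6.20342949e+01,  1.50988655e+01, -2.80493030e+00,  7.21588768e+01,
        1.85454952e-03,  8.11026479e+01]), 'joint_velocities': array([ 0.0263738 , -0.10190701,  0.03288947, -0.07347723, -0.02651382,
        0.03387037]), 'effort': array([ 4.44554011e-03, -6.37607932e+01,  3.84568441e+01,  1.32616141e-02,
        1.87783116e-04, -2.20229526e-05]), 'tool_pos': array([171.37710012, 495.95350742, 244.81733596]), 'eef_rot': array([-1.79938368e+02, -1.15254679e-02,  1.60931640e+02]), 'ft_force': array([-0.48093604, -0.58645792,  0.1252309 ]), 'wrist_torque': array([-0.02648428,  0.01456292,  0.00154055]), 'width': 85.52730721008844}
side [[522.8613982567606, 0.0, 278.976450170781], [0.0, 522.8613982567606, 209.16275764706754], [0.0, 0.0, 1.0]] [[0.9267, -0.2874, 0.2421, 144.7856], [-0.3754, -0.6792, 0.6307, -1046.0984], [-0.0168, -0.6753, -0.7373, 1231.6919], [0.0, 0.0, 0.0, 1.0]]
top [[405.0754393297202, 0.0, 272.9501852988586], [0.0, 405.0754393297202, 211.88381848067297], [0.0, 0.0, 1.0]] [[0.0215, -0.9931, 0.1156, 364.4688], [-0.9997, -0.0227, -0.009, -100.7316], [0.0116, -0.1154, -0.9933, 1244.3418], [0.0, 0.0, 0.0, 1.0]]
```

View pics/top0.png

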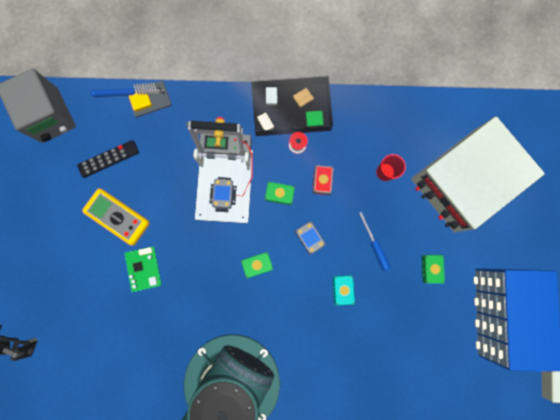

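View pics/side0.png

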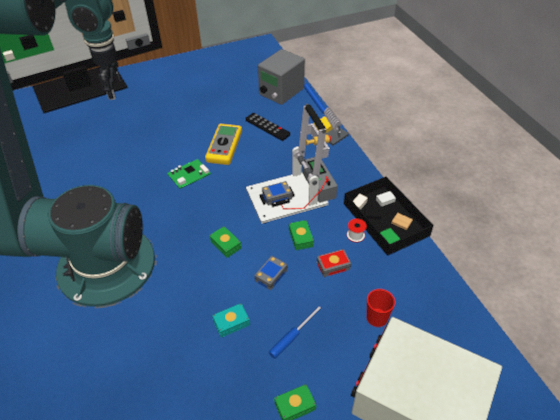

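Red candidates, top view: red/brass-disc pack (323,180) is my choice. The decoys are green (280,193), (257,265), (433,269) and turquoise (344,291). The red reel (298,142) and cup (390,167) are other red things. Blue candidates: the bench pack (311,237) is my choice; (222,193) is the nest pack.

```bash
cat > h.py <<'E'
import numpy as np, cv2
from workcell import readout, vision, robot
def ray(f,uv,z):
    K,E=f["K"],f["extrinsics"]; uv=np.atleast_2d(uv).astype(float)
    d=(np.c_[uv,np.ones(len(uv))]@np.linalg.inv(K).T)@E[:3,:3].T; o=E[:3,3]
    return o+d*((z-o[2])/d[:,2])[:,None]
def proj(f,p):
    E=f["extrinsics"]; q=(np.atleast_2d(p)-E[:3,3])@E[:3,:3]; q=q@f["K"].T
    return q[:,:2]/q[:,2:]
def up(img,c,r=32,s=6):
    x,y=int(c[0]),int(c[1]); return cv2.resize(img[y-r:y+r,x-r:x+r],None,fx=s,fy=s,interpolation=cv2.INTER_CUBIC)
E
python3 - <<'E'
from h import *
fs={n:vision.grab_frame(n) for n in("top","side")}
np.save("f0.npy",fs,allow_pickle=True)
T,S=fs["top"]["image"],fs["side"]["image"]
m=np.vstack([np.hstack([up(T,c,24,5) for c in((222,193),(311,237),(323,180))]),np.hstack([up(S,c,24,5) for c in((276,192),(271,271),(334,262))])])
cv2.imwrite("pics/m.png",m[:,:,::-1])
E
```

```text
(no output)
```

View pics/m.png

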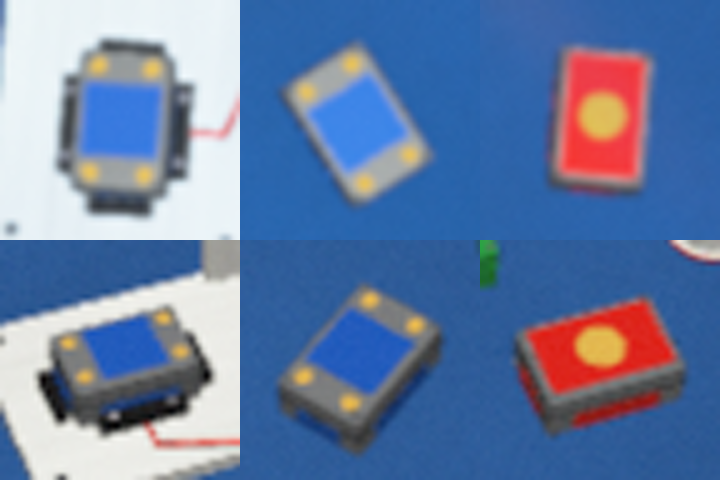

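The crops show the nest pack (blue label, four dots), the bench pack with the same look, and the red pack with its brass disc. The choices are confirmed.

```bash
cat >> h.py <<'E'
def ang(v): return (np.degrees(np.arctan2(v[1],v[0]))+90)%180-90
def mask_pts(f,c,r,kind):
    img=f["image"].astype(float); y,x=np.mgrid[:img.shape[0],:img.shape[1]]
    R,G,B=img[...,0],img[...,1],img[...,2]
    if kind=="y": w=np.clip(np.minimum(R,G)-B-20,0,None)
    else: w=(R>150)&(B<110)|((R-G>80)); w=w.astype(float)
    w=w*(np.hypot(x-c[0],y-c[1])<r)
    return x,y,w
def dots(f,c,z,r=17):
    x,y,w=mask_pts(f,c,r,"y")
    n,l,st,cc=cv2.connectedComponentsWithStats((w>8).astype(np.uint8),connectivity=8)
    P=[(w[l==i].sum(),(x*w)[l==i].sum()/w[l==i].sum(),(y*w)[l==i].sum()/w[l==i].sum()) for i in range(1,n)]
    P=np.array(sorted(P)[::-1][:4]); p=ray(f,P[:,1:],z)[:,:2]
    u,s,v=np.linalg.svd(p-p.mean(0)); return p.mean(0),ang(v[0]),s,P[:,0]
def red(f,c,z,r=20):
    x,y,w=mask_pts(f,c,r,"r"); a=w.astype(np.uint8)
    n,l,st,cc=cv2.connectedComponentsWithStats(a); a=(l==1+st[1:,4].argmax())
    h=cv2.convexHull(np.argwhere(a)[:,::-1].astype(np.float32)); 
    p=ray(f,h[:,0],z)[:,:2].astype(np.float32); b=cv2.boxPoints(cv2.minAreaRect(p))
    e=[b[1]-b[0],b[2]-b[1]]; e.sort(key=np.linalg.norm)
    x,y,w=mask_pts(f,c,9,"y"); d=ray(f,[(x*w).sum()/w.sum(),(y*w).sum()/w.sum()],z)[0,:2]
    return d,b.mean(0),ang(e[1]),[np.linalg.norm(k) for k in e]
E
python3 - <<'E'
from h import *
np.set_printoptions(precision=1,suppress=True)
fs=np.load("f0.npy",allow_pickle=True).item(); T,S=fs["top"],fs["side"]
print("nest",dots(T,(222,193),56),dots(S,(276,190),56))
print("blue",dots(T,(311,237),34),dots(S,(271,270),34))
print("red",red(T,(323,180),34),red(S,(334,260),34))
# base plate
img=T["image"]; w=(img.min(2)>185).astype(np.uint8); w[:,:185]=0; w[:,262:]=0; w[:120]=0; w[230:]=0
y,x=np.nonzero(w); c=np.stack([x,y],1).astype(np.float32)
# left/right edges from rows 165..210
for side in(0,1):
    q=[(x[y==r].min()-.5 if side==0 else x[y==r].max()+.5,r) for r in range(172,214)]
    p=ray(T,q,22); k=np.polyfit(p[:,0],p[:,1],1); print("edge",np.degrees(np.arctan(k[0])),k)
E
```

```text
nest (array([556.9,  41.5]), np.float64(-2.506989307985691), array([64.2, 32. ]), array([505., 497., 472., 456.])) (array([555.8,  42.8]), np.float64(-2.538912000269633), array([64.1, 32. ]), array([325., 309., 305., 302.]))
blue (array([ 431.6, -224.5]), np.float64(33.248148108123274), array([64.3, 32.1]), array([495., 431., 421., 399.])) (array([ 430.8, -223.1]), np.float64(33.13328011583221), array([64. , 31.6]), array([573., 505., 469., 450.]))
red (array([ 610.1, -261.5]), array([ 610.7, -261.8], dtype=float32), np.float32(-4.3986053), [np.float32(47.45012), np.float32(75.47475)]) (array([ 609.7, -260.4]), array([ 609.8, -260.7], dtype=float32), np.float32(-4.4749146), [np.float32(48.30558), np.float32(76.487686)])
edge -2.2701170701403495 [ -0.  143.8]
edge -1.0482924989045144 [ -0.  -27.2]
```

```bash
cat >> h.py <<'E'
from scipy.spatial.transform import Rotation as Rn
def plan(p,yaw,wps,claw):
    """from pose (mm, deg; tool down) through waypoints (x,y,z,yaw): prints rounded calls"""
    p=np.array(p,float)
    for (*q,y2) in wps:
        q=np.array(q,float)
        while True:
            R=Rn.from_euler("xyz",[180,0,yaw],degrees=True).as_matrix()
            D=q-p; W=y2-yaw; n=max(np.linalg.norm(D)/40,abs(W)/7,1); k=min(1,5/n); m=int(np.ceil(min(n,5)))
            d=np.round(R.T@D*k/10,2); w=round(-np.radians(W)*k,3)
            print([[list(np.round(d*i/m,2).tolist()),[0,0,round(w*i/m,3)],claw] for i in range(1,m+1)])
            p=p+R@d*10; yaw=yaw-np.degrees(w)
            if k==1: break
    print("end",p.round(1),round(yaw,2))
E
python3 - <<'E'
from h import *
plan([171.5,496.2,245.3],160.93,[(380,80,230,190),(431.2,-223.8,120,213.2),(431.2,-223.8,80,213.2)],1)
E
```

```text
[[[-2.86, -2.79, 0.13], [0, 0, np.float64(-0.044)], 1], [[-5.72, -5.59, 0.26], [0, 0, np.float64(-0.087)], 1], [[-8.58, -8.38, 0.4], [0, 0, np.float64(-0.131)], 1], [[-11.44, -11.18, 0.53], [0, 0, np.float64(-0.174)], 1], [[-14.3, -13.97, 0.66], [0, 0, np.float64(-0.218)], 1]]
[[[-2.19, -3.35, 0.13], [0, 0, np.float64(-0.044)], 1], [[-4.38, -6.69, 0.26], [0, 0, np.float64(-0.087)], 1], [[-6.56, -10.04, 0.39], [0, 0, np.float64(-0.131)], 1], [[-8.75, -13.38, 0.52], [0, 0, np.float64(-0.174)], 1], [[-10.94, -16.73, 0.65], [0, 0, np.float64(-0.218)], 1]]
[[[-1.16, -3.07, 0.11], [0, 0, np.float64(-0.036)], 1], [[-2.33, -6.14, 0.22], [0, 0, np.float64(-0.071)], 1]]
[[[0.03, -3.77, 1.34], [0, 0, np.float64(-0.05)], 1], [[0.06, -7.54, 2.69], [0, 0, np.float64(-0.099)], 1], [[0.08, -11.3, 4.03], [0, 0, np.float64(-0.149)], 1], [[0.11, -15.07, 5.38], [0, 0, np.float64(-0.198)], 1], [[0.14, -18.84, 6.72], [0, 0, np.float64(-0.248)], 1]]
[[[0.76, -2.9, 1.07], [0, 0, np.float64(-0.039)], 1], [[1.51, -5.79, 2.14], [0, 0, np.float64(-0.078)], 1], [[2.26, -8.68, 3.21], [0, 0, np.float64(-0.118)], 1], [[3.02, -11.58, 4.28], [0, 0, np.float64(-0.157)], 1]]
[[[0.0, -0.0, 2.0], [0, 0, np.float64(-0.0)], 1], [[0.0, -0.0, 4.0], [0, 0, np.float64(-0.0)], 1]]
end [ 431.2 -223.8   80. ] 213.18
```

Request:
apply_moves(motion=[[[-2.9, -2.8, 0.1], [0, 0, -0.044], 1], [[-5.8, -5.6, 0.3], [0, 0, -0.088], 1], [[-8.6, -8.4, 0.4], [0, 0, -0.132], 1], [[-11.4, -11.2, 0.6], [0, 0, -0.176], 1], [[-14.3, -14, 0.7], [0, 0, -0.22], 1]])

```text
clock: 0.62
tool_pos: [260.9, 315.5, 238.0]
eef_rot: [-180.0, -0.0, 173.7]
ft_force: [2.1, 0.1, 0.7]
width: 85.3
```

Request:
apply_moves(motion=[[[-2.2, -3.3, 0.1], [0, 0, -0.044], 1], [[-4.4, -6.7, 0.3], [0, 0, -0.088], 1], [[-6.6, -10, 0.4], [0, 0, -0.132], 1], [[-8.8, -13.4, 0.5], [0, 0, -0.176], 1], [[-10.9, -16.7, 0.6], [0, 0, -0.22], 1]])

```text
clock: 1.03
tool_pos: [350.8, 137.0, 232.4]
eef_rot: [-180.0, 0.0, -173.7]
ft_force: [1.8, 0.2, 0.1]
width: 85.4
```

Request:
apply_moves(motion=[[[-1.2, -3.1, 0.1], [0, 0, -0.036], 1], [[-2.3, -6.1, 0.2], [0, 0, -0.07], 1]])

```text
clock: 1.2
tool_pos: [380.3, 78.7, 230.3]
eef_rot: [-180.0, 0.0, -169.8]
ft_force: [0.5, 0.6, 0.3]
width: 85.3
```

Request:
apply_moves(motion=[[[0, -3.8, 1.3], [0, 0, -0.05], 1], [[0, -7.6, 2.7], [0, 0, -0.1], 1], [[0.1, -11.3, 4], [0, 0, -0.15], 1], [[0.1, -15, 5.4], [0, 0, -0.2], 1], [[0.1, -18.8, 6.7], [0, 0, -0.25], 1]])

```text
clock: 1.62
tool_pos: [411.7, -106.3, 162.6]
eef_rot: [-180.0, 0.0, -155.4]
ft_force: [0.3, 0.4, -0.5]
width: 85.3
```

Request:
apply_moves(motion=[[[0.8, -2.9, 1], [0, 0, -0.04], 1], [[1.5, -5.8, 2.1], [0, 0, -0.08], 1], [[2.3, -8.7, 3.2], [0, 0, -0.12], 1], [[3, -11.6, 4.3], [0, 0, -0.16], 1], [[3, -11.6, 4.3], [0, 0, -0.16], 1]])

```text
clock: 2.03
tool_pos: [433.2, -226.5, 118.4]
eef_rot: [180.0, -0.0, -146.4]
ft_force: [-0.1, 1.7, -0.7]
width: 85.6
```

```bash
cat > nxt.py <<'E'
from h import *
import sys
def here(wps,claw):
    o=readout.get_obs(); print(o["clock"],o["tool_pos"].round(1),o["eef_rot"].round(2),o["ft_force"].round(1),round(o["width"],1))
    plan(o["tool_pos"],o["eef_rot"][2]%360,wps,claw)
E
python3 -c "
from nxt import *
import time
here([(431.2,-223.8,18,213.2)],1)"
```

```text
2.0333 [ 433.2 -226.5  118.4] [ 1.7999e+02 -5.0000e-02 -1.4638e+02] [-0.1  1.7 -0.7] 85.6
[[[0.0, 0.11, 3.35], [0, 0, np.float64(0.002)], 1], [[0.01, 0.23, 6.69], [0, 0, np.float64(0.005)], 1], [[0.01, 0.34, 10.04], [0, 0, np.float64(0.007)], 1]]
end [ 431.2 -223.8   18. ] 213.22
```

Request:
apply_moves(motion=[[[0, 0.2, 3], [0, 0, 0.006], 1], [[0, 0.34, 6], [0, 0, 0.006], 1], [[0, 0.34, 8], [0, 0, 0.006], 1], [[0, 0.34, 9.2], [0, 0, 0.006], 1], [[0, 0.34, 10], [0, 0, 0.006], 1]])

```text
clock: 2.45
tool_pos: [430.2, -219.0, 18.9]
eef_rot: [179.9, -0.0, -146.7]
ft_force: [-0.7, 0.9, -0.2]
width: 84.9
```

Request:
apply_moves(motion=[[[0, 0, 0], [0, 0, 0], 0.3], [[0, 0, 0], [0, 0, 0], 0], [[0, 0, 0], [0, 0, 0], -0.3], [[0, 0, 0], [0, 0, 0], -0.6], [[0, 0, 0], [0, 0, 0], -1]])

```text
clock: 2.87
tool_pos: [431.4, -220.0, 21.4]
eef_rot: [-179.9, 0.0, -146.7]
ft_force: [-1.3, 0.4, 7.6]
width: 54.9
```

Request:
apply_moves(motion=[[[0, 0, 0], [0, 0, 0], -1], [[0, 0, 0], [0, 0, 0], -1], [[0, 0, 0], [0, 0, 0], -1], [[0, 0, 0], [0, 0, 0], -1], [[0, 0, 0], [0, 0, 0], -1]])

```text
clock: 3.28
tool_pos: [431.4, -220.0, 21.4]
eef_rot: [-179.9, 0.0, -146.7]
ft_force: [-1.6, -0.0, 6.6]
width: 55.0
```

Request:
apply_moves(motion=[[[0, 0, -1], [0, 0, 0], -1], [[0, 0, -3], [0, 0, 0], -1], [[0, 0, -6], [0, 0, 0], -1], [[0, 0, -9], [0, 0, 0], -1], [[0, 0, -11], [0, 0, 0], -1]])

```text
clock: 3.7
tool_pos: [431.3, -219.9, 133.4]
eef_rot: [-179.9, 0.1, -146.7]
ft_force: [0.5, -0.6, -1.2]
width: 54.9
```

```bash
python3 - <<'E'
from nxt import *
here([(500,-80,145,195),(556.4,42.2,130,177.5)],-1)
f=vision.grab_frame("side");g=vision.grab_frame("top");o=readout.get_obs()
print(o["tool_pos"],o["ft_force"],o["wrist_torque"])
c=proj(f,o["tool_pos"])[0]; cv2.imwrite("pics/g1.png",np.hstack([up(f["image"],c,40,7),up(g["image"],np.clip(proj(g,o["tool_pos"])[0],40,379),40,7)[:,:,:]])[:,:800,::-1])
E
```

```text
3.7 [ 431.3 -219.9  133.4] [-1.7985e+02  5.0000e-02 -1.4670e+02] [ 0.5 -0.6 -1.2] 54.9
[[[-3.36, 1.98, -0.29], [0, 0, np.float64(0.08)], -1], [[-6.71, 3.96, -0.58], [0, 0, np.float64(0.16)], -1], [[-10.06, 5.94, -0.87], [0, 0, np.float64(0.239)], -1], [[-13.42, 7.92, -1.16], [0, 0, np.float64(0.319)], -1]]
[[[-2.15, 2.58, 0.38], [0, 0, np.float64(0.076)], -1], [[-4.31, 5.17, 0.75], [0, 0, np.float64(0.153)], -1], [[-6.46, 7.76, 1.12], [0, 0, np.float64(0.229)], -1], [[-8.62, 10.34, 1.5], [0, 0, np.float64(0.306)], -1]]
end [556.4  42.2 130. ] 177.49
[ 432.31371714 -220.63913766  133.7408038 ] [ 0.18348949 -0.38412968 -3.42564818] [-0.03644922 -0.02819277 -0.00876103]
```

View pics/g1.png

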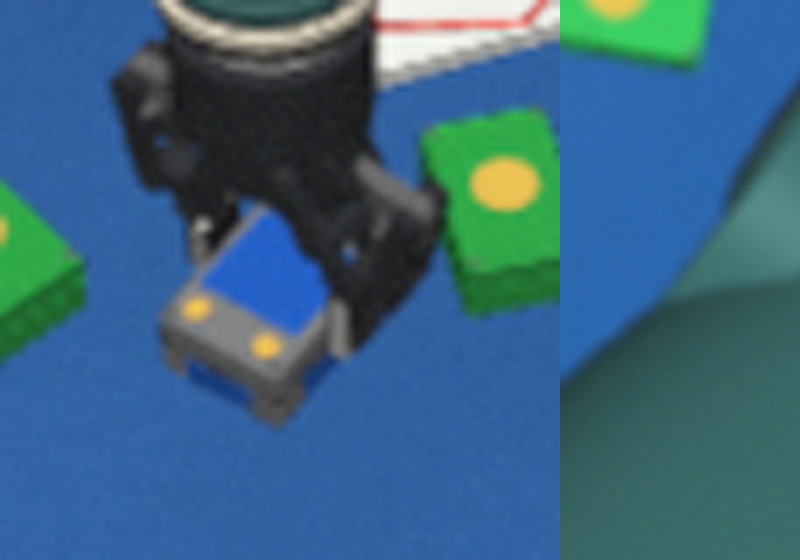

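The side crop shows the pack held level between the pads, with the near dots at crop pixels (196,308) and (266,346). From these I can get the offset from TCP.

```bash
cat >> h.py <<'E'
def held(dz=12.6):
    f=vision.grab_frame("side"); o=readout.get_obs(); t=o["tool_pos"]; yaw=o["eef_rot"][2]
    c=proj(f,t+[0,0,dz])[0]; x,y,w=mask_pts(f,c,24,"y"); 
    n,l,st,cc=cv2.connectedComponentsWithStats((w>8).astype(np.uint8),connectivity=8)
    P=[]
    for i in range(1,n):
        m=l==i; uv=np.array([(x*w)[m].sum(),(y*w)[m].sum()])/w[m].sum(); d=ray(f,uv,t[2]+dz)[0]-t
        R=Rn.from_euler("xyz",[180,0,yaw],degrees=True).as_matrix(); P.append((round(w[m].sum()),(R.T@d).round(1)))
    print(t.round(1),o["eef_rot"].round(2)); [print(p) for p in sorted(P,key=lambda a:-a[0])[:6]]
E
python3 -c "
from h import *
held()"
```

```text
[ 431.6 -220.1  131.7] [-1.7981e+02  7.0000e-02 -1.4670e+02]
(662, array([ 32.7,  15.9, -12.6]))
(604, array([ 32.4, -16. , -12.6]))
```

Request:
apply_moves(motion=[[[-3.4, 2, -0.3], [0, 0, 0.08], -1], [[-6.7, 4, -0.6], [0, 0, 0.16], -1], [[-10.1, 5.9, -0.9], [0, 0, 0.24], -1], [[-13.4, 7.9, -1.2], [0, 0, 0.32], -1]])

```text
clock: 4.18
tool_pos: [499.4, -78.4, 141.2]
eef_rot: [180.0, -0.1, -165.3]
ft_force: [1.0, -0.9, -2.1]
width: 55.1
```

Request:
apply_moves(motion=[[[-2.1, 2.6, 0.4], [0, 0, 0.076], -1], [[-4.3, 5.2, 0.7], [0, 0, 0.153], -1], [[-6.4, 7.8, 1.1], [0, 0, 0.229], -1], [[-8.6, 10.3, 1.5], [0, 0, 0.306], -1], [[-8.6, 10.3, 1.5], [0, 0, 0.306], -1]])

```text
clock: 4.6
tool_pos: [556.8, 46.1, 125.1]
eef_rot: [179.9, -0.1, 177.3]
ft_force: [-1.4, -0.7, -3.3]
width: 55.1
```

Request:
apply_moves(motion=[[[0, 0, 0], [0, 0, 0], -1], [[0, 0, 0], [0, 0, 0], -1], [[0, 0, 0], [0, 0, 0], -1]])

```text
clock: 4.85
tool_pos: [555.4, 41.0, 126.8]
eef_rot: [-180.0, -0.1, 177.4]
ft_force: [0.3, 0.0, -3.7]
width: 54.9
```

```bash
python3 -c "
from nxt import *
held()
here([(556.8,42.4,95,177.5)],-1)"
```

```text
[555.5  40.8 127. ] [-1.8000e+02 -3.0000e-02  1.7739e+02]
(367, array([ 34.3,  16. , -12.6]))
(356, array([ 34.3, -16.4, -12.6]))
(323, array([ 55.3, -61.8, -12.6]))
(285, array([ -4.4, -91.1, -12.6]))
(228, array([-31. , -16.7, -12.6]))
(183, array([ -4.3, -63.1, -12.6]))
4.9 [555.5  40.8 127. ] [-1.8000e+02 -3.0000e-02  1.7739e+02] [ 0.3 -0.1 -3. ] 54.8
[[[-0.12, 0.16, 3.2], [0, 0, np.float64(-0.002)], -1]]
end [556.8  42.4  95. ] 177.51
```

Request:
apply_moves(motion=[[[-0.2, 0.17, 1.5], [0, 0, 0], -1], [[-0.2, 0.17, 3], [0, 0, 0], -1], [[-0.2, 0.17, 4], [0, 0, 0], -1], [[-0.2, 0.17, 4.4], [0, 0, 0], -1], [[-0.2, 0.17, 4.4], [0, 0, 0], -1]])

```text
clock: 5.32
tool_pos: [557.4, 42.8, 82.6]
eef_rot: [180.0, -0.1, 177.4]
ft_force: [0.7, -0.4, -2.8]
width: 54.6
```

Request:
apply_moves(motion=[[[0, 0, 0], [0, 0, 0], -1], [[0, 0, 0], [0, 0, 0], -1], [[0, 0, 0], [0, 0, 0], -1]])

```text
clock: 5.57
tool_pos: [558.4, 43.2, 84.0]
eef_rot: [-180.0, 0.1, 177.4]
ft_force: [-0.0, -0.1, -2.9]
width: 55.0
```

```bash
python3 -c "
from nxt import *
held()
here([(557.6,42.5,77.5,177.5)],-1)"
```

```text
[558.3  43.2  83.9] [-1.8000e+02  5.0000e-02  1.7743e+02]
(323, array([ 34.3,  16. , -12.6]))
(304, array([ 34. , -15.9, -12.6]))
(208, array([-31.1, -16.5, -12.6]))
5.6167 [558.3  43.2  83.9] [-1.8000e+02  5.0000e-02  1.7743e+02] [-0.2 -0.9 -2.7] 55.3
[[[0.07, -0.07, 0.64], [0, 0, np.float64(-0.001)], -1]]
end [557.6  42.5  77.5] 177.49
```

Request:
apply_moves(motion=[[[0.05, -0.06, 0.2], [0, 0, 0], -1], [[0.05, -0.06, 0.4], [0, 0, 0], -1], [[0.05, -0.06, 0.5], [0, 0, 0], -1], [[0.05, -0.06, 0.5], [0, 0, 0], -1], [[0.05, -0.06, 0.5], [0, 0, 0], -1]])

```text
clock: 6.03
tool_pos: [557.5, 42.7, 78.2]
eef_rot: [180.0, -0.0, 177.4]
ft_force: [-0.4, -0.5, -2.6]
width: 54.7
```

Request:
apply_moves(motion=[[[0, 0, 0.1], [0, 0, 0], -1], [[0, 0, 0.1], [0, 0, 0], -1], [[0, 0, 0.1], [0, 0, 0], -1]])

```text
clock: 6.28
tool_pos: [557.6, 42.7, 77.5]
eef_rot: [-180.0, 0.0, 177.4]
ft_force: [-0.4, 0.4, 1.6]
width: 54.9
```

Request:
apply_moves(motion=[[[0, 0, 0], [0, 0, 0], 0.4], [[0, 0, 0], [0, 0, 0], 0.5], [[0, 0, 0], [0, 0, 0], 0.7], [[0, 0, 0], [0, 0, 0], 1], [[0, 0, 0], [0, 0, 0], 1]])

```text
clock: 6.7
tool_pos: [557.6, 42.7, 77.3]
eef_rot: [180.0, 0.0, 177.4]
ft_force: [-0.2, -0.1, 0.4]
width: 85.5
```

Request:
apply_moves(motion=[[[0, 0, 0], [0, 0, 0], 1], [[0, 0, 0], [0, 0, 0], 1], [[0, 0, 0], [0, 0, 0], 1]])

```text
clock: 6.95
tool_pos: [557.5, 42.7, 77.3]
eef_rot: [-180.0, 0.0, 177.4]
ft_force: [-0.2, 0.9, -0.1]
width: 85.3
```

Request:
apply_moves(motion=[[[0, 0, -1], [0, 0, 0], 1], [[0, 0, -3], [0, 0, 0], 1], [[0, 0, -6], [0, 0, 0], 1], [[0, 0, -9], [0, 0, 0], 1], [[0, 0, -11], [0, 0, 0], 1]])

```text
clock: 7.37
tool_pos: [557.9, 42.7, 190.7]
eef_rot: [-180.0, 0.1, 177.4]
ft_force: [1.3, 0.3, 0.2]
width: 85.1
```

```bash
python3 - <<'E'
from nxt import *
f=vision.grab_frame("side")
print(dots(f,proj(f,[556,42.5,90])[0],90))
here([(609.9,-261,120,175.6)],1)
cv2.imwrite("pics/s1.png",up(f["image"],proj(f,[556,42.5,90])[0],40,10)[:,:800,::-1])
E
```

```text
(array([555.69079749,  42.78364413]), np.float64(-2.823041189593482), array([64.10909009, 32.25778901]), array([375., 343., 314., 287.]))
7.4167 [559.1  42.6 193.6] [-179.99    0.37  177.43] [ 0.9 -1.2  4.3] 85.8
[[[-0.81, -3.8, 0.93], [0, 0, np.float64(0.004)], 1], [[-1.63, -7.61, 1.86], [0, 0, np.float64(0.008)], 1], [[-2.44, -11.41, 2.79], [0, 0, np.float64(0.012)], 1], [[-3.26, -15.22, 3.72], [0, 0, np.float64(0.016)], 1], [[-4.07, -19.02, 4.65], [0, 0, np.float64(0.02)], 1]]
[[[-0.86, -3.68, 0.9], [0, 0, np.float64(0.004)], 1], [[-1.73, -7.35, 1.81], [0, 0, np.float64(0.008)], 1], [[-2.59, -11.03, 2.71], [0, 0, np.float64(0.012)], 1]]
end [ 609.9 -261.   120. ] 175.6
```

View pics/s1.png

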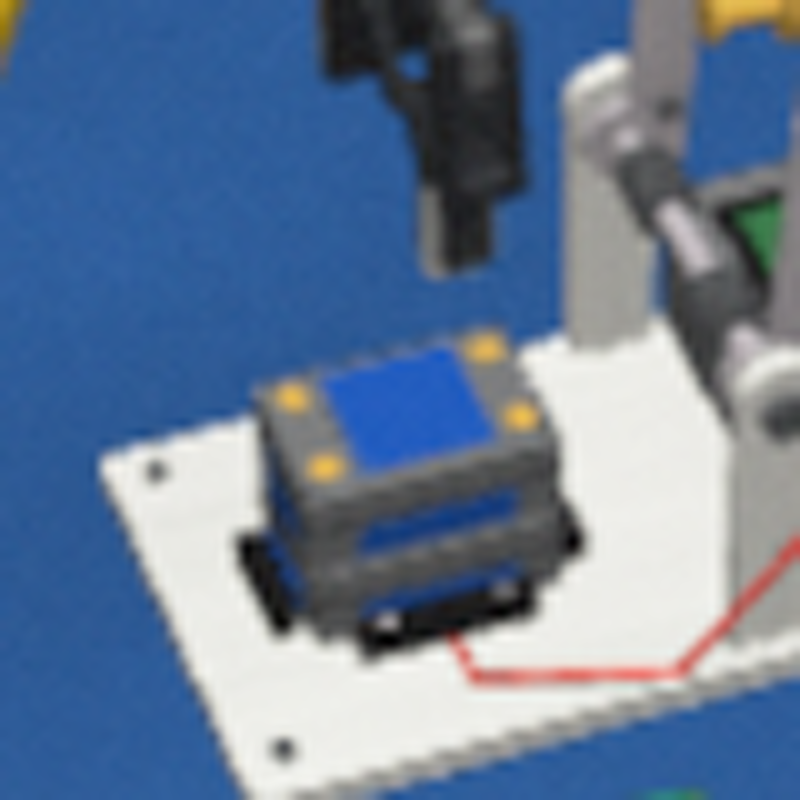

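The picture shows the blue pack stacked squarely, its dots at crop (293,398)…(521,416). It measures within 0.2 mm of the nest pack in the same camera.

Request:
apply_moves(motion=[[[-0.8, -3.8, 0.9], [0, 0, 0.004], 1], [[-1.6, -7.6, 1.8], [0, 0, 0.008], 1], [[-2.4, -11.4, 2.8], [0, 0, 0.012], 1], [[-3.3, -15.2, 3.7], [0, 0, 0.016], 1], [[-4.1, -19, 4.6], [0, 0, 0.02], 1]])

```text
clock: 7.83
tool_pos: [590.1, -150.8, 141.5]
eef_rot: [-180.0, 0.0, 176.3]
ft_force: [1.7, -0.0, -0.3]
width: 85.6
```

Request:
apply_moves(motion=[[[-0.9, -3.7, 0.9], [0, 0, 0.004], 1], [[-1.7, -7.3, 1.8], [0, 0, 0.008], 1], [[-2.3, -9.7, 2.4], [0, 0, 0.012], 1], [[-2.6, -11, 2.7], [0, 0, 0.012], 1], [[-2.6, -11, 2.7], [0, 0, 0.012], 1]])

```text
clock: 8.25
tool_pos: [608.6, -262.7, 113.6]
eef_rot: [180.0, -0.0, 175.5]
ft_force: [-0.3, 0.1, 0.7]
width: 85.4
```

Request:
apply_moves(motion=[[[0, 0, 0], [0, 0, 0], 1], [[0, 0, 0], [0, 0, 0], 1], [[0, 0, 0], [0, 0, 0], 1], [[0, 0, 0], [0, 0, 0], 1]])

```text
clock: 8.58
tool_pos: [609.0, -259.2, 115.0]
eef_rot: [-180.0, 0.0, 175.7]
ft_force: [-0.3, 0.0, -0.1]
width: 85.4
```

```bash
python3 -c "
from nxt import *
here([(609.9,-261,21,175.6)],1)"
```

```text
8.5833 [ 609.  -259.2  115. ] [-1.7999e+02  3.0000e-02  1.7568e+02] [-0.3  0.  -0.1] 85.4
[[[-0.04, -0.06, 3.13], [0, 0, np.float64(0.0)], 1], [[-0.07, -0.11, 6.27], [0, 0, np.float64(0.001)], 1], [[-0.11, -0.17, 9.4], [0, 0, np.float64(0.001)], 1]]
end [ 609.9 -261.    21. ] 175.62
```

Request:
apply_moves(motion=[[[-0.1, -0.17, 3], [0, 0, 0], 1], [[-0.1, -0.17, 6], [0, 0, 0], 1], [[-0.1, -0.17, 8], [0, 0, 0], 1], [[-0.1, -0.17, 9], [0, 0, 0], 1], [[-0.1, -0.17, 9.4], [0, 0, 0], 1]])

```text
clock: 9.0
tool_pos: [609.1, -261.2, 19.1]
eef_rot: [179.9, -0.1, 175.6]
ft_force: [0.2, -0.1, 0.9]
width: 85.3
```

Request:
apply_moves(motion=[[[0, 0, 0], [0, 0, 0], 1], [[0, 0, 0], [0, 0, 0], 1], [[0, 0, 0], [0, 0, 0], 0.3], [[0, 0, 0], [0, 0, 0], 0], [[0, 0, 0], [0, 0, 0], -0.5]])

```text
clock: 9.42
tool_pos: [610.1, -262.4, 21.5]
eef_rot: [-180.0, 0.1, 175.6]
ft_force: [-3.0, 2.2, 7.5]
width: 54.8
```

Request:
apply_moves(motion=[[[0, 0, 0], [0, 0, 0], -1], [[0, 0, 0], [0, 0, 0], -1], [[0, 0, 0], [0, 0, 0], -1], [[0, 0, 0], [0, 0, 0], -1], [[0, 0, 0], [0, 0, 0], -1]])

```text
clock: 9.83
tool_pos: [610.1, -262.4, 21.5]
eef_rot: [-180.0, 0.1, 175.6]
ft_force: [-1.9, 1.6, 8.3]
width: 54.7
```

Request:
apply_moves(motion=[[[0, 0, -1], [0, 0, 0], -1], [[0, 0, -3], [0, 0, 0], -1], [[0, 0, -6], [0, 0, 0], -1], [[0, 0, -9], [0, 0, 0], -1], [[0, 0, -12], [0, 0, 0], -1]])

```text
clock: 10.25
tool_pos: [609.4, -262.0, 142.4]
eef_rot: [-180.0, 0.0, 175.6]
ft_force: [0.4, -0.4, -2.2]
width: 55.1
```

Request:
apply_moves(motion=[[[0, 0, -1], [0, 0, 0], -1], [[0, 0, -1.5], [0, 0, 0], -1], [[0, 0, -1.5], [0, 0, 0], -1], [[0, 0, -1.5], [0, 0, 0], -1]])

```text
clock: 10.58
tool_pos: [609.2, -261.9, 154.2]
eef_rot: [180.0, -0.1, 175.6]
ft_force: [0.5, 0.0, -1.3]
width: 54.7
```

```bash
cat >> h.py <<'E'
def heldred(dz=12.6):
    f=vision.grab_frame("side"); o=readout.get_obs(); t=o["tool_pos"]; c=proj(f,t+[0,0,dz])[0]
    print("tcp",t.round(1),"red",red(f,c,t[2]+dz,24)); return f,c
E
python3 - <<'E'
from nxt import *
f,c=heldred()
here([(570,-100,170,176.5),(557.6,42.7,160,177.3)],-1)
cv2.imwrite("pics/g2.png",up(f["image"],c,40,7)[:,:,::-1])
E
```

```text
tcp [ 609.1 -261.9  153.8] red (array([ 603.61296595, -261.90098922]), array([ 590.73773, -260.56662], dtype=float32), np.float32(85.931), [np.float32(39.433254), np.float32(48.652546)])
10.6333 [ 609.1 -261.9  153.8] [ 1.7995e+02 -1.2000e-01  1.7560e+02] [ 0.6 -0.4 -0.7] 55.1
[[[1.03, 3.17, -0.32], [0, 0, np.float64(-0.003)], -1], [[2.06, 6.34, -0.65], [0, 0, np.float64(-0.006)], -1], [[3.08, 9.5, -0.97], [0, 0, np.float64(-0.01)], -1], [[4.11, 12.67, -1.3], [0, 0, np.float64(-0.013)], -1], [[5.14, 15.84, -1.62], [0, 0, np.float64(-0.016)], -1]]
[[[0.52, 3.54, 0.25], [0, 0, np.float64(-0.004)], -1], [[1.05, 7.08, 0.5], [0, 0, np.float64(-0.007)], -1], [[1.58, 10.63, 0.75], [0, 0, np.float64(-0.01)], -1], [[2.1, 14.17, 1.0], [0, 0, np.float64(-0.014)], -1]]
end [557.6  42.7 160. ] 177.32
```

View pics/g2.png

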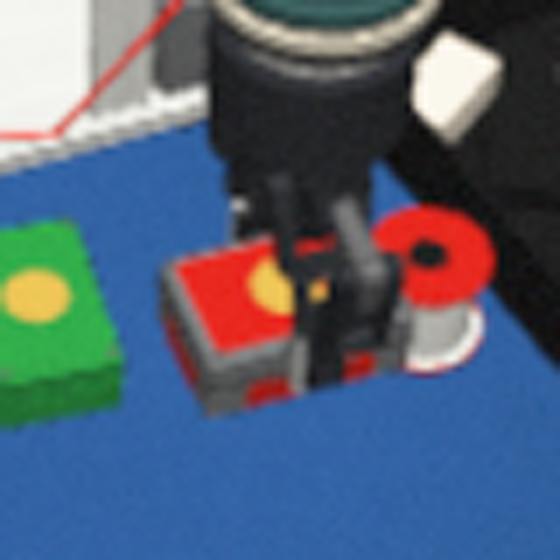

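The crop shows the red pack held level (plate corners near crop (175,265) and (215,350)). The disc is partly hidden by a finger, so I use the plate's near edge, which gives an offset of about 0.

Request:
apply_moves(motion=[[[1, 3.2, -0.3], [0, 0, -0.003], -1], [[2.1, 6.3, -0.6], [0, 0, -0.006], -1], [[3.1, 9.5, -1], [0, 0, -0.01], -1], [[4.1, 12.7, -1.3], [0, 0, -0.013], -1], [[5.1, 15.8, -1.6], [0, 0, -0.016], -1]])

```text
clock: 11.05
tool_pos: [569.7, -99.1, 170.0]
eef_rot: [180.0, -0.1, 176.5]
ft_force: [0.6, 0.4, -0.8]
width: 54.8
```

Request:
apply_moves(motion=[[[0.5, 3.5, 0.2], [0, 0, -0.004], -1], [[1, 7.1, 0.5], [0, 0, -0.007], -1], [[1.5, 10.6, 0.7], [0, 0, -0.01], -1], [[2, 13.2, 1], [0, 0, -0.012], -1], [[2.1, 14.2, 1], [0, 0, -0.012], -1]])

```text
clock: 11.47
tool_pos: [556.9, 45.5, 159.6]
eef_rot: [180.0, -0.2, 177.4]
ft_force: [-0.6, -0.0, -2.1]
width: 55.0
```

Request:
apply_moves(motion=[[[0, 0, 0.5], [0, 0, 0], -1], [[0, 0, 1], [0, 0, 0], -1], [[0, 0, 1], [0, 0, 0], -1], [[0, 0, 1], [0, 0, 0], -1], [[0, 0, 1], [0, 0, 0], -1]])

```text
clock: 11.88
tool_pos: [558.7, 41.3, 151.1]
eef_rot: [-180.0, -0.0, 177.1]
ft_force: [0.4, -0.6, -2.4]
width: 55.1
```

```bash
python3 -c "
from nxt import *
heldred()
here([(556.2,42.7,120,177.3)],-1)"
```

```text
tcp [558.8  41.4 151.3] red (array([550.21594294,  42.74345767]), array([538.0418 ,  41.58985], dtype=float32), np.float32(87.43259), [np.float32(36.872704), np.float32(47.972927)])
11.9333 [558.8  41.4 151.3] [-180.     -0.    177.13] [-0.5 -0.1 -2.5] 54.7
[[[0.26, 0.11, 3.13], [0, 0, np.float64(-0.003)], -1]]
end [556.2  42.7 120. ] 177.31
```

Request:
apply_moves(motion=[[[0.22, 0.12, 1], [0, 0, -0.003], -1], [[0.22, 0.12, 2], [0, 0, -0.003], -1], [[0.22, 0.12, 3], [0, 0, -0.003], -1], [[0.22, 0.12, 3.3], [0, 0, -0.003], -1], [[0.22, 0.12, 3.3], [0, 0, -0.003], -1]])

```text
clock: 12.35
tool_pos: [556.0, 43.4, 117.2]
eef_rot: [-180.0, -0.1, 177.4]
ft_force: [0.1, 0.4, -1.4]
width: 55.1
```

Request:
apply_moves(motion=[[[0, 0, 0], [0, 0, 0], -1], [[0, 0, 0], [0, 0, 0], -1], [[0, 0, 0], [0, 0, 0], -1]])

```text
clock: 12.6
tool_pos: [556.8, 43.6, 118.7]
eef_rot: [-180.0, 0.0, 177.4]
ft_force: [0.4, 0.5, -1.9]
width: 54.9
```

```bash
python3 -c "
from nxt import *
heldred()
here([(556.5,42.7,112,177.3)],-1)"
```

```text
tcp [556.7  43.6 118.7] red (array([548.41398557,  45.55666682]), array([536.31757 ,  44.004128], dtype=float32), np.float32(87.91727), [np.float32(35.744072), np.float32(49.143917)])
12.65 [556.7  43.6 118.7] [-1.8000e+02  4.0000e-02  1.7738e+02] [ 0.4  0.2 -1.8] 55.0
[[[0.02, -0.09, 0.67], [0, 0, np.float64(0.001)], -1]]
end [556.5  42.7 112. ] 177.32
```

Request:
apply_moves(motion=[[[0.03, -0.09, 0.2], [0, 0, 0], -1], [[0.03, -0.09, 0.4], [0, 0, 0], -1], [[0.03, -0.09, 0.6], [0, 0, 0], -1], [[0.03, -0.09, 0.6], [0, 0, 0], -1], [[0.03, -0.09, 0.6], [0, 0, 0], -1]])

```text
clock: 13.07
tool_pos: [556.0, 42.7, 112.1]
eef_rot: [-180.0, -0.0, 177.4]
ft_force: [0.4, -0.2, -1.4]
width: 55.4
```

Request:
apply_moves(motion=[[[0, 0, 0.1], [0, 0, 0], -1], [[0, 0, 0.1], [0, 0, 0], -1], [[0, 0, 0.1], [0, 0, 0], -1]])

```text
clock: 13.32
tool_pos: [556.2, 42.7, 111.5]
eef_rot: [-180.0, 0.0, 177.4]
ft_force: [-1.9, 0.5, 2.6]
width: 54.9
```

Request:
apply_moves(motion=[[[0, 0, 0], [0, 0, 0], 0.4], [[0, 0, 0], [0, 0, 0], 0.5], [[0, 0, 0], [0, 0, 0], 0.7], [[0, 0, 0], [0, 0, 0], 1], [[0, 0, 0], [0, 0, 0], 1]])

```text
clock: 13.73
tool_pos: [556.2, 42.7, 111.3]
eef_rot: [-180.0, 0.0, 177.4]
ft_force: [0.3, -0.1, 0.0]
width: 85.3
```

Request:
apply_moves(motion=[[[0, 0, 0], [0, 0, 0], 1], [[0, 0, 0], [0, 0, 0], 1], [[0, 0, 0], [0, 0, 0], 1]])

```text
clock: 13.98
tool_pos: [556.1, 42.7, 111.3]
eef_rot: [180.0, -0.0, 177.4]
ft_force: [0.4, -0.6, -0.3]
width: 85.3
```

Request:
apply_moves(motion=[[[0, 0, -1], [0, 0, 0], 1], [[0, 0, -3], [0, 0, 0], 1], [[0, 0, -6], [0, 0, 0], 1], [[0, 0, -9], [0, 0, 0], 1], [[0, 0, -12], [0, 0, 0], 1]])

```text
clock: 14.4
tool_pos: [555.8, 42.7, 233.5]
eef_rot: [180.0, 0.0, 177.4]
ft_force: [-0.2, -0.1, 0.6]
width: 85.7
```

Request:
apply_moves(motion=[[[3, 0, -2], [0, 0, 0], 1], [[6, 0, -5], [0, 0, 0], 1], [[9, 0, -8], [0, 0, 0], 1], [[11, 0, -11], [0, 0, 0], 1], [[12, 0, -13], [0, 0, 0], 1]])

```text
clock: 14.82
tool_pos: [433.7, 48.5, 365.2]
eef_rot: [-180.0, 0.2, 177.4]
ft_force: [-0.3, -0.1, 1.0]
width: 85.5
```

```bash
python3 - <<'E'
from nxt import *
f=vision.grab_frame("side"); g=vision.grab_frame("top")
np.save("f1.npy",{"side":f,"top":g},allow_pickle=True)
print(red(f,proj(f,[556,42.5,124])[0],124,22))
here([],1)
for th in(1.62,1.68,1.74):
  c,s=np.cos(th),np.sin(th); J=Rn.from_euler("z",-2.5,degrees=True).as_matrix()
  h=J@np.array([95-180*c+12*s,0,124+180*s+12*c])+[556.2,42.4,0]
  print(th,h.round(1),proj(f,h).round(1),proj(g,h).round(1))
a=up(f["image"],(305,145),50,8); b=up(g["image"],(222,150),50,8)
cv2.imwrite("pics/s2.png",np.hstack([a,b])[:,:,::-1])
E
```

```text
(array([555.3066672 ,  43.27860726]), array([555.70807 ,  42.369896], dtype=float32), np.float32(-2.0126038), [np.float32(48.82984), np.float32(75.913284)])
14.9167 [435.4  48.3 365.5] [-179.99    0.36  177.38] [ 0.5 -0.5  0.1] 85.4
end [435.4  48.3 365.5] 177.38
1.62 [671.9  37.3 303.2] [[313.  118.1]] [[213.5 128.3]]
1.68 [682.6  36.9 301.6] [[316.5 117.8]] [[213.9 124.2]]
1.74 [693.2  36.4 299.4] [[319.9 117.6]] [[214.4 120.3]]
```

View pics/s2.png

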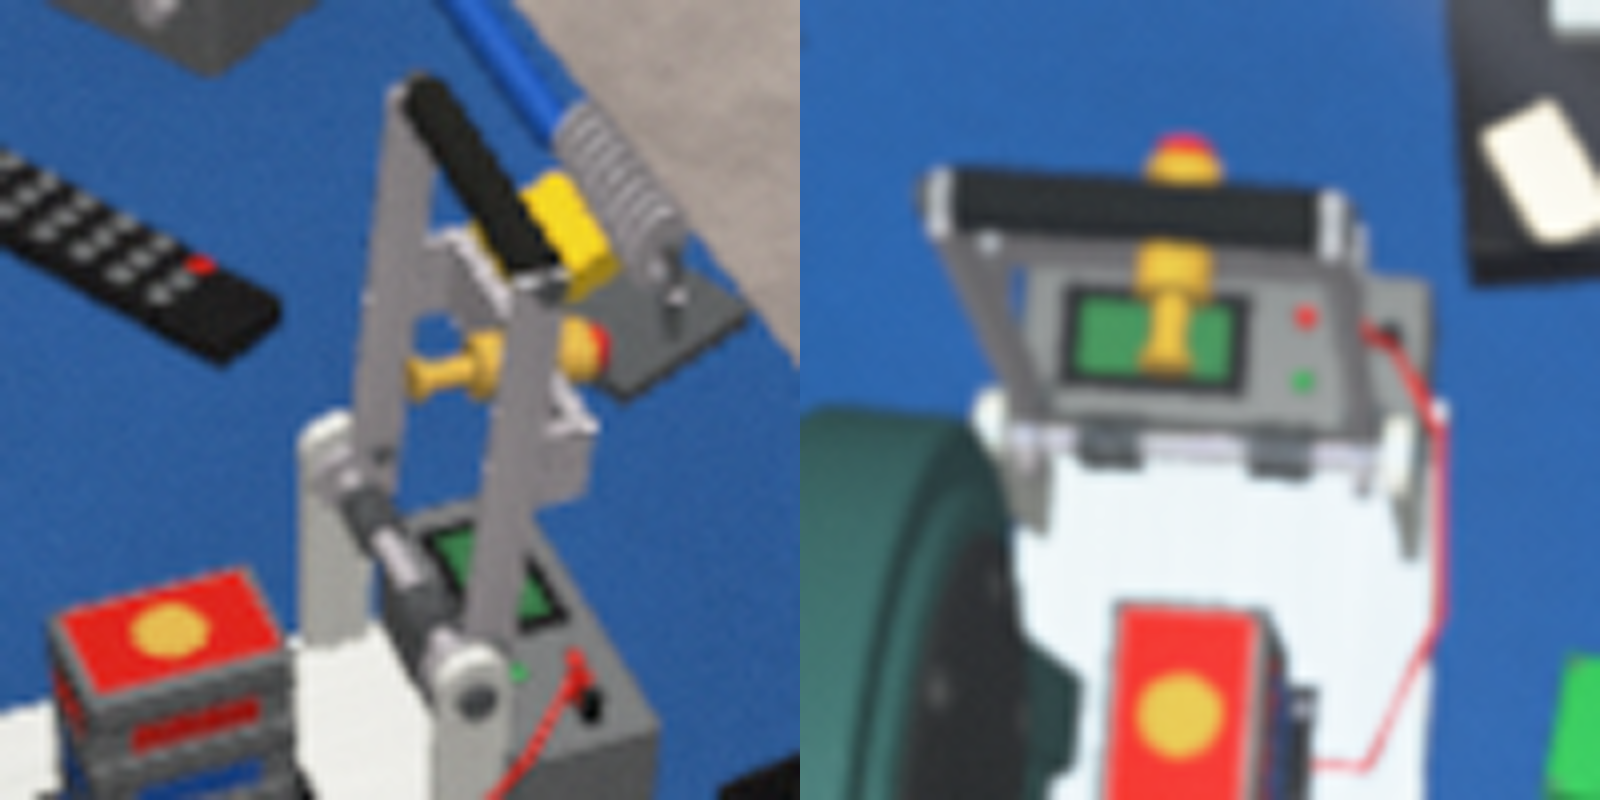

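Side crop: the red pack is square on the stack (disc at 168,630) and measures 0.3 mm from blue. The bar centre, from side (315,117) and top (214,126), gives a lever angle of about 1.655 in both views, so the bar is at about (678,37,302).

```bash
python3 -c "
from nxt import *
here([(678.2,37.1,375,87.5)],1)"
```

```text
14.9167 [435.4  48.3 365.5] [-179.99    0.36  177.38] [ 0.5 -0.5  0.1] 85.4
[[[-1.89, -0.0, -0.07], [0, 0, np.float64(0.122)], 1], [[-3.78, -0.0, -0.15], [0, 0, np.float64(0.244)], 1], [[-5.68, -0.0, -0.22], [0, 0, np.float64(0.367)], 1], [[-7.57, -0.0, -0.3], [0, 0, np.float64(0.489)], 1], [[-9.46, -0.0, -0.37], [0, 0, np.float64(0.611)], 1]]
[[[-1.55, 1.08, -0.07], [0, 0, np.float64(0.122)], 1], [[-3.1, 2.17, -0.15], [0, 0, np.float64(0.244)], 1], [[-4.66, 3.25, -0.22], [0, 0, np.float64(0.367)], 1], [[-6.21, 4.34, -0.3], [0, 0, np.float64(0.489)], 1], [[-7.76, 5.42, -0.37], [0, 0, np.float64(0.611)], 1]]
[[[-0.61, 1.68, -0.07], [0, 0, np.float64(0.116)], 1], [[-1.23, 3.37, -0.14], [0, 0, np.float64(0.231)], 1], [[-1.84, 5.05, -0.21], [0, 0, np.float64(0.347)], 1]]
end [678.2  37.1 375. ] 87.49
```

Request:
apply_moves(motion=[[[-1.9, 0, -0.1], [0, 0, 0.122], 1], [[-3.8, 0, -0.2], [0, 0, 0.244], 1], [[-5.7, 0, -0.2], [0, 0, 0.366], 1], [[-7.6, 0, -0.3], [0, 0, 0.488], 1], [[-9.5, 0, -0.4], [0, 0, 0.61], 1]])

```text
clock: 15.33
tool_pos: [532.1, 43.8, 365.0]
eef_rot: [-180.0, -0.0, 142.1]
ft_force: [0.1, 0.7, 0.4]
width: 85.5
```

Request:
apply_moves(motion=[[[-1.5, 1.1, -0.1], [0, 0, 0.122], 1], [[-3.1, 2.2, -0.2], [0, 0, 0.244], 1], [[-4.7, 3.3, -0.2], [0, 0, 0.366], 1], [[-6.2, 4.3, -0.3], [0, 0, 0.488], 1], [[-7.8, 5.4, -0.4], [0, 0, 0.61], 1]])

```text
clock: 15.75
tool_pos: [626.7, 39.0, 368.9]
eef_rot: [-180.0, -0.0, 107.1]
ft_force: [1.4, -0.2, 1.0]
width: 85.3
```

Request:
apply_moves(motion=[[[-0.6, 1.7, -0.1], [0, 0, 0.116], 1], [[-1.2, 3.4, -0.1], [0, 0, 0.232], 1], [[-1.8, 5, -0.2], [0, 0, 0.348], 1], [[-1.8, 5, -0.2], [0, 0, 0.348], 1], [[-1.8, 5, -0.2], [0, 0, 0.348], 1]])

```text
clock: 16.17
tool_pos: [679.7, 36.8, 369.9]
eef_rot: [-179.9, -0.0, 87.6]
ft_force: [-0.9, 0.1, -0.6]
width: 85.2
```

Request:
apply_moves(motion=[[[0, 0, 0], [0, 0, 0], 1], [[0, 0, 0], [0, 0, 0], 1], [[0, 0, 0], [0, 0, 0], 1]])

```text
clock: 16.42
tool_pos: [678.3, 37.0, 372.0]
eef_rot: [180.0, 0.0, 87.6]
ft_force: [0.2, 0.2, -0.2]
width: 85.5
```

```bash
python3 -c "
from nxt import *
here([(678.2,37.1,299,87.5)],1)"
```

```text
16.4167 [678.3  37.  372. ] [179.96   0.    87.61] [ 0.2  0.2 -0.2] 85.5
[[[0.0, -0.0, 3.65], [0, 0, np.float64(0.001)], 1], [[0.01, -0.01, 7.3], [0, 0, np.float64(0.002)], 1]]
end [678.2  37.1 299. ] 87.5
```

Request:
apply_moves(motion=[[[0, 0, 2], [0, 0, 0], 1], [[0, 0, 4], [0, 0, 0], 1], [[0, 0, 6], [0, 0, 0], 1], [[0, 0, 7], [0, 0, 0], 1], [[0, 0, 7.4], [0, 0, 0], 1]])

```text
clock: 16.83
tool_pos: [677.9, 37.0, 296.2]
eef_rot: [-179.9, -0.0, 87.6]
ft_force: [-0.9, 1.2, 0.6]
width: 85.4
```

Request:
apply_moves(motion=[[[0, 0, 0], [0, 0, 0], 0.6], [[0, 0, 0], [0, 0, 0], 0.2], [[0, 0, 0], [0, 0, 0], -0.1], [[0, 0, 0], [0, 0, 0], -0.2], [[0, 0, 0], [0, 0, 0], -0.3]])

```text
clock: 17.25
tool_pos: [679.2, 36.9, 297.8]
eef_rot: [179.9, 0.0, 87.5]
ft_force: [-0.4, 0.4, 0.3]
width: 29.8
```

Request:
apply_moves(motion=[[[0, 0, 0], [0, 0, 0], -0.4], [[0, 0, 0], [0, 0, 0], -0.6], [[0, 0, 0], [0, 0, 0], -1], [[0, 0, 0], [0, 0, 0], -1], [[0, 0, 0], [0, 0, 0], -1]])

```text
clock: 17.67
tool_pos: [679.2, 36.9, 297.6]
eef_rot: [179.9, 0.0, 87.5]
ft_force: [2.0, 1.1, 4.9]
width: 18.6
```

```bash
python3 - <<'E'
from nxt import *
f=vision.grab_frame("side"); here([],-1)
cv2.imwrite("pics/s3.png",up(f["image"],(305,145),50,8)[:,:,::-1])
E
```

```text
17.7167 [679.3  36.9 297.7] [179.94   0.    87.54] [0.8 0.  5.2] 18.3
end [679.3  36.9 297.7] 87.54
```

View pics/s3.png

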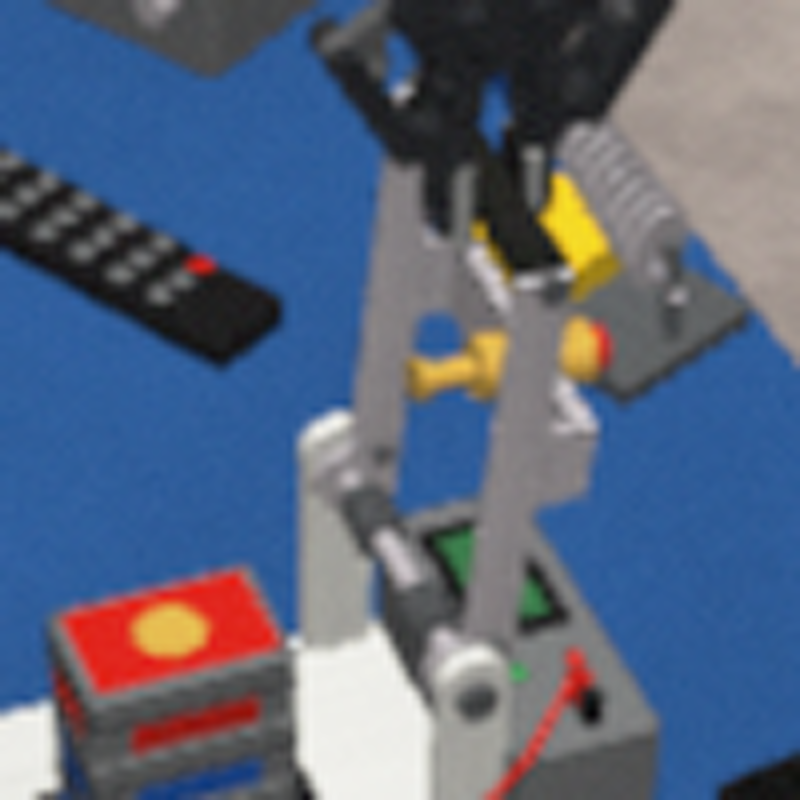

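The picture shows both pads on the bar's middle, at crop (500,190), with width 18.3. Next I work out the arc.

```bash
cat > arc.py <<'E'
import numpy as np
b=lambda t:np.array([-180*np.cos(t)+12*np.sin(t),180*np.sin(t)+12*np.cos(t)])
th=np.linspace(1.662,0.12,31)
for k in range(0,30,5):
    print(round(th[k+5],3),"TCP x,z",(b(th[k+5])+[651.1,119.6]).round(1),[(np.array([1,-1])*(b(th[k+i])-b(th[k]))/10).round(2).tolist() for i in range(1,6)])
E
python3 arc.py
```

```text
1.405 TCP x,z [633.2 299.1] [[-0.92, -0.12], [-1.84, -0.2], [-2.77, -0.22], [-3.7, -0.2], [-4.62, -0.14]]
1.148 TCP x,z [588.2 288.7] [[-0.92, 0.12], [-1.83, 0.28], [-2.74, 0.49], [-3.63, 0.74], [-4.5, 1.04]]
0.891 TCP x,z [547.3 267.1] [[-0.86, 0.35], [-1.7, 0.73], [-2.52, 1.17], [-3.32, 1.64], [-4.09, 2.15]]
0.634 TCP x,z [513.2 235.9] [[-0.74, 0.55], [-1.46, 1.14], [-2.14, 1.77], [-2.79, 2.43], [-3.41, 3.12]]
0.377 TCP x,z [488.2 197. ] [[-0.58, 0.72], [-1.12, 1.48], [-1.62, 2.26], [-2.08, 3.06], [-2.5, 3.89]]
0.12 TCP x,z [473.8 153.1] [[-0.38, 0.85], [-0.71, 1.71], [-1.0, 2.59], [-1.24, 3.49], [-1.43, 4.4]]
```

Request:
apply_moves(motion=[[[0, -0.9, -0.1], [0, 0, 0], -1], [[0, -1.8, -0.2], [0, 0, 0], -1], [[0, -2.8, -0.2], [0, 0, 0], -1], [[0, -3.7, -0.2], [0, 0, 0], -1], [[0, -4.6, -0.1], [0, 0, 0], -1]])

```text
clock: 18.13
tool_pos: [633.8, 38.8, 299.2]
eef_rot: [179.8, 0.0, 87.5]
ft_force: [6.5, -0.8, 11.5]
width: 18.2
```

Request:
apply_moves(motion=[[[0, -0.9, 0.1], [0, 0, 0], -1], [[0, -1.8, 0.3], [0, 0, 0], -1], [[0, -2.7, 0.5], [0, 0, 0], -1], [[0, -3.6, 0.7], [0, 0, 0], -1], [[0, -4.5, 1], [0, 0, 0], -1]])

```text
clock: 18.55
tool_pos: [589.0, 40.7, 289.8]
eef_rot: [179.7, 0.0, 87.5]
ft_force: [7.4, -0.8, -1.4]
width: 18.3
```

Request:
apply_moves(motion=[[[0, -0.9, 0.4], [0, 0, 0], -1], [[0, -1.7, 0.8], [0, 0, 0], -1], [[0, -2.5, 1.2], [0, 0, 0], -1], [[0, -3.3, 1.7], [0, 0, 0], -1], [[0, -4.1, 2.2], [0, 0, 0], -1]])

```text
clock: 18.97
tool_pos: [547.7, 42.4, 267.3]
eef_rot: [179.8, 0.0, 87.5]
ft_force: [1.1, -0.4, 14.1]
width: 18.1
```

Request:
apply_moves(motion=[[[0, -0.7, 0.6], [0, 0, 0], -1], [[0, -1.5, 1.2], [0, 0, 0], -1], [[0, -2.1, 1.8], [0, 0, 0], -1], [[0, -2.8, 2.5], [0, 0, 0], -1], [[0, -3.4, 3.2], [0, 0, 0], -1]])

```text
clock: 19.38
tool_pos: [514.2, 43.9, 234.9]
eef_rot: [179.8, 0.0, 87.5]
ft_force: [15.2, -1.1, -4.8]
width: 18.0
```

Request:
apply_moves(motion=[[[0, -0.6, 0.7], [0, 0, 0], -1], [[0, -1.1, 1.5], [0, 0, 0], -1], [[0, -1.6, 2.3], [0, 0, 0], -1], [[0, -2.1, 3.1], [0, 0, 0], -1], [[0, -2.5, 3.9], [0, 0, 0], -1]])

```text
clock: 19.8
tool_pos: [489.5, 44.9, 195.9]
eef_rot: [179.8, 0.0, 87.5]
ft_force: [6.6, -1.2, 6.0]
width: 18.4
```

```bash
python3 -c "
from nxt import *
held
here([(473.8,45.9,155,87.5)],-1)"
```

```text
19.8 [489.5  44.9 195.9] [1.7977e+02 2.0000e-02 8.7530e+01] [ 6.6 -1.2  6. ] 18.4
[[[0.02, -0.78, 2.04], [0, 0, np.float64(0.0)], -1], [[0.03, -1.57, 4.09], [0, 0, np.float64(0.001)], -1]]
end [473.8  45.9 155. ] 87.47
```

Request:
apply_moves(motion=[[[0, -0.4, 0.8], [0, 0, 0], -1], [[0, -0.7, 1.6], [0, 0, 0], -1], [[0, -1, 2.5], [0, 0, 0], -1], [[0, -1.3, 3.4], [0, 0, 0], -1], [[0, -1.5, 4.2], [0, 0, 0], -1]])

```text
clock: 20.22
tool_pos: [475.3, 45.5, 154.0]
eef_rot: [179.7, 0.0, 87.5]
ft_force: [11.9, -2.2, 3.1]
width: 17.9
```

Request:
apply_moves(motion=[[[0, 0, 0], [0, 0, 0], -1], [[0, 0, 0], [0, 0, 0], -1], [[0, 0, 0], [0, 0, 0], -1], [[0, 0, 0], [0, 0, 0], -1]])

```text
clock: 20.55
tool_pos: [475.3, 45.5, 153.8]
eef_rot: [179.8, 0.0, 87.5]
ft_force: [11.6, -1.8, -2.6]
width: 18.0
```

```bash
python3 - <<'E'
from nxt import *
f=vision.grab_frame("side"); here([],-1)
cv2.imwrite("pics/s4.png",up(f["image"],(275,165),48,8)[:,:,::-1])
E
```

```text
20.6 [475.3  45.5 153.8] [1.7977e+02 2.0000e-02 8.7530e+01] [12.3 -2.1 -1.8] 18.2
end [475.3  45.5 153.8] 87.53
```

View pics/s4.png

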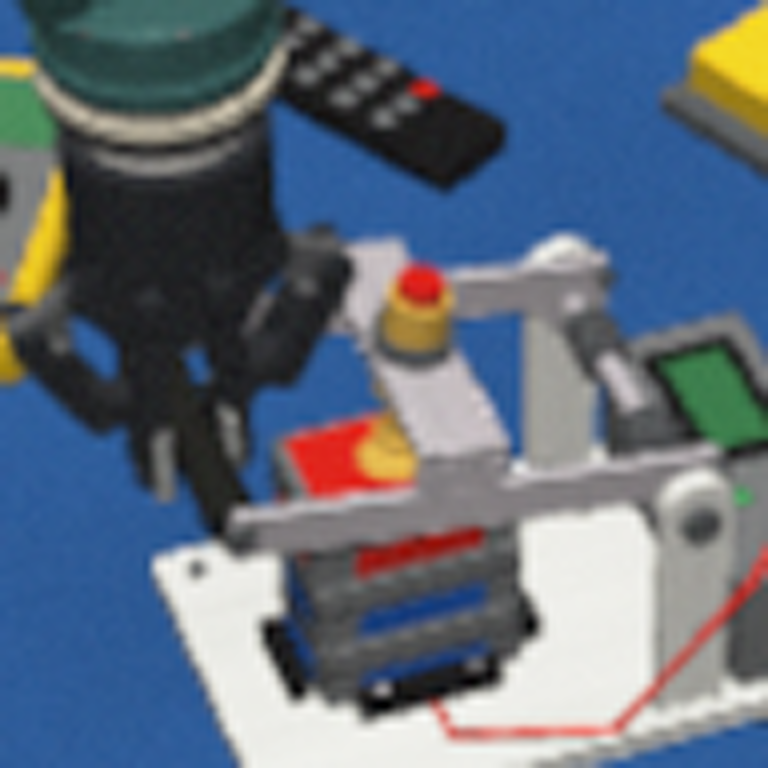

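The picture shows the lever nearly down, the plunger tip just above the red pack's disc at (390,455), the bar still in the pads and the stack square.

Request:
apply_moves(motion=[[[0, 0, 0.3], [0, 0, 0], -1], [[0, -0.05, 0.6], [0, 0, 0], -1], [[0, -0.05, 0.9], [0, 0, 0], -1], [[0, -0.05, 1], [0, 0, 0], -1], [[0, -0.05, 1], [0, 0, 0], -1]])

```text
clock: 21.02
tool_pos: [473.4, 45.6, 143.8]
eef_rot: [179.9, 0.0, 87.5]
ft_force: [0.8, -1.7, 7.5]
width: 17.8
```

Request:
apply_moves(motion=[[[0, 0, 0.2], [0, 0, 0], -1], [[0, 0, 0.4], [0, 0, 0], -1], [[0, 0, 0.5], [0, 0, 0], -1], [[0, 0, 0.5], [0, 0, 0], -1], [[0, 0, 0.5], [0, 0, 0], -1]])

```text
clock: 21.43
tool_pos: [472.6, 45.6, 138.4]
eef_rot: [180.0, 0.0, 87.5]
ft_force: [-2.2, -1.4, 4.4]
width: 18.1
```

Request:
apply_moves(motion=[[[0, 0, 0.2], [0, 0, 0], -1], [[0, 0, 0.4], [0, 0, 0], -1], [[0, 0, 0.5], [0, 0, 0], -1], [[0, 0, 0.5], [0, 0, 0], -1], [[0, 0, 0.5], [0, 0, 0], -1]])

```text
clock: 21.85
tool_pos: [472.0, 45.6, 133.5]
eef_rot: [-180.0, 0.0, 87.5]
ft_force: [-6.9, -3.4, 10.3]
width: 18.3
```

Request:
apply_moves(motion=[[[0, 0.03, 0.17], [0, 0, 0], -1], [[0, 0.03, 0.17], [0, 0, 0], -1], [[0, 0.03, 0.17], [0, 0, 0], -1], [[0, 0.03, 0.17], [0, 0, 0], -1], [[0, 0.03, 0.17], [0, 0, 0], -1]])

```text
clock: 22.27
tool_pos: [471.7, 45.7, 131.4]
eef_rot: [-179.9, 0.0, 87.5]
ft_force: [-6.7, -2.9, 9.0]
width: 18.6
```

```bash
python3 - <<'E'
from nxt import *
f=vision.grab_frame("side"); here([],-1)
J=Rn.from_euler("z",-2.5,degrees=True).as_matrix()
def L(p,th): # lever point -> world
    c,s=np.cos(th),np.sin(th); x,y,z=p
    return J@np.array([95+c*x+s*z,y,124-s*x+c*z])+[556.0,42.6,0]
s=8; c0=np.array([275,165])-48
im=up(f["image"],(275,165),48,s).copy()
for th,col in((0.04,(255,0,255)),(0,(0,255,0)),(-0.04,(0,255,255))):
    for p in((-180,-62,12),(-180,-55.5,12)):
        q=(proj(f,L(p,th))[0]-c0+.5)*s; print(th,p,q.round(1)); cv2.circle(im,tuple(int(v) for v in q),2,col,-1)
cv2.imwrite("pics/s5.png",im[:,:,::-1])
E
```

```text
22.3167 [471.7  45.7 131.4] [-1.7987e+02  4.0000e-02  8.7530e+01] [-6.5 -2.9  7.1] 18.4
end [471.7  45.7 131.4] 87.53
0.04 (-180, -62, 12) [233.9 582.9]
0.04 (-180, -55.5, 12) [228.5 571.1]
0 (-180, -62, 12) [233.3 597.1]
0 (-180, -55.5, 12) [227.9 585.2]
-0.04 (-180, -62, 12) [233.4 611. ]
-0.04 (-180, -55.5, 12) [228.  599.2]
```

View pics/s5.png

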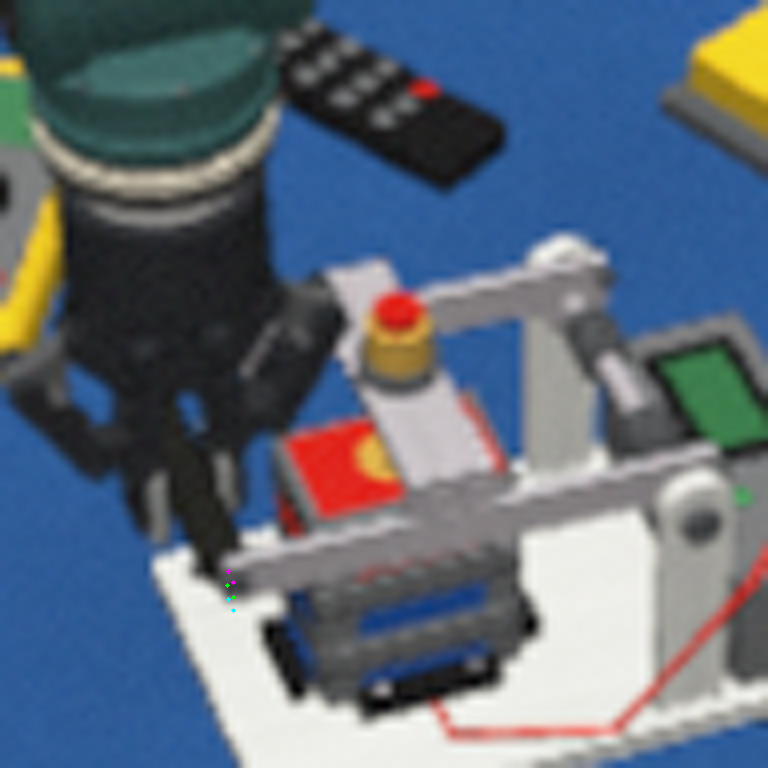

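```bash
python3 - <<'E'
from nxt import *
F=[vision.grab_frame("side") for _ in range(4)]
im=np.mean([f["image"] for f in F],0).astype(np.uint8); f=F[0]
here([],-1)
J=Rn.from_euler("z",-2.5,degrees=True).as_matrix()
def L(p,th):
    c,s=np.cos(th),np.sin(th); x,y,z=p
    return J@np.array([95+c*x+s*z,y,124-s*x+c*z])+[556.0,42.6,0]
# top bar silhouette: draw edge lines of near plate for theta values is not needed; mark bar axis ticks in 24x crop
c0=np.array([256-16,237-12]); s=25
z=cv2.resize(im[225:249,240:272],None,fx=s,fy=s,interpolation=cv2.INTER_CUBIC)
for th,col in((0.05,(255,0,255)),(0,(0,255,0)),(-0.05,(0,255,255))):
    for y in(-55.5,-62):
        q=(proj(f,L((-180,y,12),th))[0]-c0+.5)*s; cv2.drawMarker(z,tuple(int(v) for v in q),col,0,12,1)
cv2.imwrite("pics/s6.png",z[:,:,::-1])
# hinge check
print(((proj(f,L((0,-71,0),0))[0]-(275-48,165-48)+.5)*8).round(1))
E
```

```text
22.5167 [471.7  45.7 131.5] [-1.7987e+02  4.0000e-02  8.7530e+01] [-6.9 -2.8  8.4] 18.3
end [471.7  45.7 131.5] 87.53
[696.4 516. ]
```

View pics/s6.png

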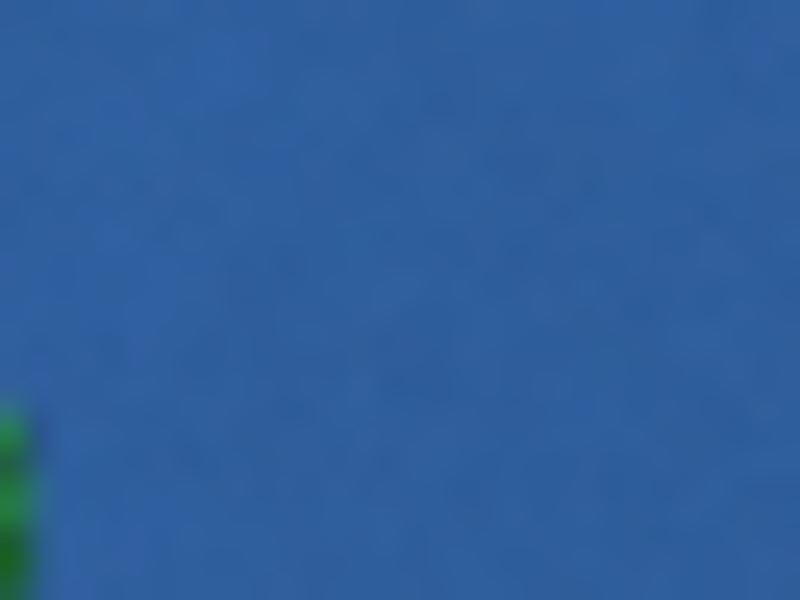

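That crop missed the bar because I used a wrong row. One view is left, so I redo it with the right rows.

```bash
python3 - <<'E'
from nxt import *
F=[vision.grab_frame("side") for _ in range(4)]
im=np.mean([f["image"] for f in F],0).astype(np.uint8); f=F[0]
J=Rn.from_euler("z",-2.5,degrees=True).as_matrix()
def L(p,th):
    c,s=np.cos(th),np.sin(th); x,y,z=p
    return J@np.array([95+c*x+s*z,y,124-s*x+c*z])+[556.0,42.6,0]
s=25
def crop(x0,y0,w,h):
    z=cv2.resize(im[y0:y0+h,x0:x0+w],None,fx=s,fy=s,interpolation=cv2.INTER_CUBIC)
    def mk(p,th,col):
        q=(proj(f,L(p,th))[0]-(x0,y0)+.5)*s; cv2.drawMarker(z,tuple(int(v) for v in q),col,0,12,1); print(p,th,q.round())
    return z,mk
a,mk=crop(248,180,17,22)
for th,col in((0.05,(255,0,255)),(0,(0,255,0)),(-0.05,(0,255,255))): mk((-180,-60,12),th,col)
b,mk=crop(305,170,15,22)
mk((0,-71,0),0,(0,255,0)); mk((0,-78,0),0,(255,0,255))
cv2.imwrite("pics/s7.png",np.hstack([a,b])[:,:,::-1])
E
```

```text
(-180, -60, 12) 0.05 [202. 224.]
(-180, -60, 12) 0 [199. 279.]
(-180, -60, 12) -0.05 [200. 334.]
(0, -71, 0) 0 [226. 287.]
(0, -78, 0) 0 [248. 326.]
```

View pics/s7.png

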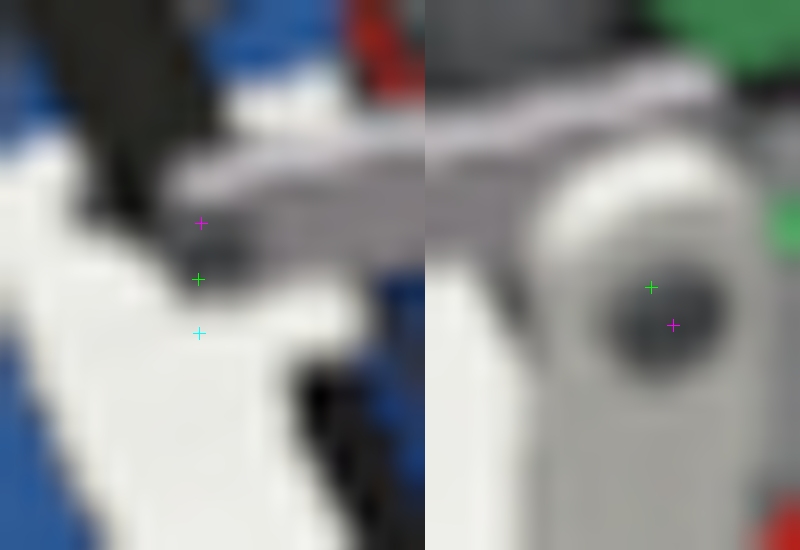

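In the last crop the bar's bolt end is at (218,248), against a prediction of (199,279) for level. The hinge pin fits its prediction. So the lever may be about 0.03 rad above the TCP-based estimate, and I cross-check before pushing on.

```bash
python3 - <<'E'
from nxt import *
from scipy.optimize import least_squares
J=Rn.from_euler("z",-2.5,degrees=True).as_matrix()
def L(p,th):
    c,s=np.cos(th),np.sin(th); x,y,z=p
    return J@np.array([95+c*x+s*z,y,124-s*x+c*z])+[556.0,42.6,0]
d=np.load("f1.npy",allow_pickle=True).item(); f1,g1=d["side"],d["top"]
print("spot open obs (322.9,130.8):",[(t,y,proj(f1,L((-180,y,12),t))[0].round(1)) for t in(1.63,1.66) for y in(-60,-62)])
def cap(f,c,r):
    im=f["image"].astype(float); y,x=np.mgrid[:420,:560]; w=np.clip(im[...,0]-np.maximum(im[...,1],im[...,2])-60,0,None)*(np.hypot(x-c[0],y-c[1])<r)
    return np.array([(x*w).sum(),(y*w).sum()])/w.sum()
f=vision.grab_frame("side"); fo=[readout.get_obs()["ft_force"]]
for _ in range(5): vision.grab_frame("side"); fo.append(readout.get_obs()["ft_force"])
print("F",np.mean(fo,0).round(1))
a,b=cap(f1,(329.5,138),5),cap(g1,(219.5,118.5),5)
c=cap(f,(276.5,155.5),6); print(a,b,c)
o=np.r_[a,b]
s=least_squares(lambda v:np.r_[proj(f1,L((-95+v[2],0,v[0]),v[1]))[0],proj(g1,L((-95+v[2],0,v[0]),v[1]))[0]]-o,[50,1.65,0]); print("open h,th,dx",s.x,s.fun)
for h,dx in((s.x[0],0),(s.x[0],s.x[2]),(s.x[0]-3,0)):
  for t in(0,.03,.06): print(h,t,proj(f,L((-95+dx,0,h),t))[0].round(2))
E
```

```text
spot open obs (322.9,130.8): [(1.63, -60, array([321.6, 130.5])), (1.63, -62, array([321.9, 130.9])), (1.66, -60, array([323.4, 130.3])), (1.66, -62, array([323.7, 130.7]))]
F [-7.4 -2.7  8. ]
[329.523918   137.28018223] [219.69509595 117.9978678 ] [276.31274639 155.45510293]
open h,th,dx [-37.26319831   2.58695396 -19.51052026] [ 0.08636503 -0.02048611 -0.05630386  0.0715132 ]
-37.26319831493821 0 [276.31 182.08]
-37.26319831493821 0.03 [275.96 181.51]
-37.26319831493821 0.06 [275.64 180.92]
-37.26319831493821 0 [270.39 183.63]
-37.26319831493821 0.03 [270.03 182.92]
-37.26319831493821 0.06 [269.7 182.2]
-40.26319831493821 0 [276.33 182.77]
-40.26319831493821 0.03 [275.95 182.21]
-40.26319831493821 0.06 [275.61 181.63]
```

```bash
python3 - <<'E'
from nxt import *
from scipy.optimize import least_squares
J=Rn.from_euler("z",-2.5,degrees=True).as_matrix()
def L(p,th):
    c,s=np.cos(th),np.sin(th); x,y,z=p
    return J@np.array([95+c*x+s*z,y,124-s*x+c*z])+[556.0,42.6,0]
d=np.load("f1.npy",allow_pickle=True).item(); f1,g1=d["side"],d["top"]
a,b,c=np.array([329.52,137.28]),np.array([219.7,118.0]),np.array([276.31,155.46])
# closed cap: height from its pixel, on jig line (x,y)->(95-95cos,0)
for t in(1.63,1.655,1.68):
    s=least_squares(lambda v:np.r_[proj(f1,L((-95,v[1],v[0]),t))[0],proj(g1,L((-95,v[1],v[0]),t))[0]]-np.r_[a,b],[40,0]); print("open",t,s.x.round(1),s.fun.round(2))
for t in(0,.015,.03,.045):
    s=least_squares(lambda v:proj(f1,L((-95,v[1],v[0]),t))[0]-c,[40,0]); print("now",t,s.x.round(1))
E
```

```text
open 1.63 [72.7  0.5] [ 0.15  0.22 -0.17  0.07]
open 1.655 [71.1  1.2] [ 0.21  0.5  -0.34  0.07]
open 1.68 [69.5  1.9] [ 0.26  0.78 -0.51  0.07]
now 0 [79.3 -7.3]
now 0.015 [74.7 -3.9]
now 0.03 [70.4 -0.8]
now 0.045 [66.4  2. ]
```

Both independent image features, the bolt end and the plunger cap, put the lever at about 0.03 rad. The plunger is only about 3 mm in, so the bar slid a few mm in the pads during the swing. I press about 4.5 mm further.

Request:
apply_moves(motion=[[[0, 0.03, 0.1], [0, 0, 0], -1], [[0, 0.05, 0.2], [0, 0, 0], -1], [[0, 0.07, 0.3], [0, 0, 0], -1], [[0, 0.07, 0.4], [0, 0, 0], -1], [[0, 0.07, 0.47], [0, 0, 0], -1]])

```text
clock: 23.43
tool_pos: [471.3, 45.7, 126.6]
eef_rot: [-179.8, 0.0, 87.5]
ft_force: [-15.1, -2.6, 14.6]
width: 18.0
```

Request:
apply_moves(motion=[[[0, 0, 0], [0, 0, 0], -1], [[0, 0, 0], [0, 0, 0], -1], [[0, 0, 0], [0, 0, 0], -1], [[0, 0, 0], [0, 0, 0], -1], [[0, 0, 0], [0, 0, 0], -1]])

```text
clock: 23.85
tool_pos: [471.4, 45.7, 126.5]
eef_rot: [-179.8, 0.0, 87.5]
ft_force: [-14.5, -3.1, 10.4]
width: 18.0
```

```bash
cat > chk.py <<'E'
from nxt import *
from scipy.optimize import least_squares
J=Rn.from_euler("z",-2.5,degrees=True).as_matrix()
def L(p,th):
    c,s=np.cos(th),np.sin(th); x,y,z=p
    return J@np.array([95+c*x+s*z,y,124-s*x+c*z])+[556.0,42.6,0]
def cen(w,x,y): return np.array([(x*w).sum(),(y*w).sum()])/w.sum()
y,x=np.mgrid[:420,:560]; fo=[];C=[];B=[]
for _ in range(5):
    f=vision.grab_frame("side"); fo.append(readout.get_obs()["ft_force"]); im=f["image"].astype(float)
    C.append(cen(np.clip(im[...,0]-im[...,1:].max(2)-60,0,None)*(np.hypot(x-276,y-156)<6),x,y))
    B.append(im)
c=np.mean(C,0); im=np.mean(B,0)
print("F",np.mean(fo,0).round(1),"cap",c.round(2))
for h,yy in((72.7,.5),(71.1,1.2),(71.5,.8)):
    s=least_squares(lambda v:proj(f,L((-95,yy,h),v[0]))[0]-c,[0.0]); print("th",s.x.round(4),"plunger mm",(6-s.x/.0105).round(1),s.fun.round(2))
gr=im.mean(2)[184:196,250:264]; print(gr.round().astype(int))
here([],-1)
E
python3 chk.py
```

```text
F [-14.1  -3.4  10.9] cap [275.82 156.23]
th [-0.0105] plunger mm [7.] [-0.56 -0.42]
th [-0.004] plunger mm [6.4] [-0.48 -0.35]
th [-0.005] plunger mm [6.5] [-0.46 -0.34]
[[ 38  36  37  39  38  37 143 223 236 234 234 190  89  66]
 [128  34  37  39  38  37  86 196 233 227 225 191 137 139]
 [194  51  37  39  37  38  57 179 228 208 196 192 186 188]
 [183  64  35  35  78 115 140 179 199 187 182 177 156 133]
 [187  82  47  29 107 162 179 176 156 133 122 122 127 125]
 [219 156  78  25  69  98 101 110 122 126 125 126 125 126]
 [235 216 136  42  60  79  76  82 108 125 125 125 126 129]
 [234 235 208 156 120  69  64  70 105 127 140 137 116 112]
 [234 234 233 232 188  98  87 115 144 168 195 183 115  54]
 [231 231 231 230 217 184 174 193 209 214 216 196 133  63]
 [230 232 233 234 233 234 233 234 228 178 115 101  82  63]
 [223 234 233 233 233 233 233 233 222 150  30  32  36  57]]
24.1 [471.4  45.7 126.5] [-1.7976e+02  5.0000e-02  8.7530e+01] [-14.   -4.4  10.8] 17.8
end [471.4  45.7 126.5] 87.53
```

The cap estimate gives 6.4–7.0 mm, the bolt end gives about 6 mm, and the 11 N force matches the expected 12 N or so. I hold.

Request:
apply_moves(motion=[[[0, 0, 0], [0, 0, 0], -1], [[0, 0, 0], [0, 0, 0], -1], [[0, 0, 0], [0, 0, 0], -1], [[0, 0, 0], [0, 0, 0], -1], [[0, 0, 0], [0, 0, 0], -1]])

```text
clock: 24.52
tool_pos: [471.3, 45.7, 126.5]
eef_rot: [-179.8, 0.0, 87.5]
ft_force: [-13.4, -3.9, 11.1]
width: 18.5
```

Request:
apply_moves(motion=[[[0, 0, 0], [0, 0, 0], -1], [[0, 0, 0], [0, 0, 0], -1], [[0, 0, 0], [0, 0, 0], -1], [[0, 0, 0], [0, 0, 0], -1], [[0, 0, 0], [0, 0, 0], -1]])

```text
clock: 24.93
tool_pos: [471.3, 45.7, 126.5]
eef_rot: [-179.8, 0.0, 87.5]
ft_force: [-14.4, -3.2, 10.6]
width: 17.9
```

Request:
apply_moves(motion=[[[0, 0, 0], [0, 0, 0], -1], [[0, 0, 0], [0, 0, 0], -1], [[0, 0, 0], [0, 0, 0], -1], [[0, 0, 0], [0, 0, 0], -1], [[0, 0, 0], [0, 0, 0], -1]])

```text
clock: 25.35
tool_pos: [471.4, 45.7, 126.5]
eef_rot: [-179.8, 0.0, 87.5]
ft_force: [-13.5, -3.6, 11.2]
width: 18.1
```

Request:
apply_moves(motion=[[[0, 0, 0], [0, 0, 0], -1], [[0, 0, 0], [0, 0, 0], -1], [[0, 0, 0], [0, 0, 0], -1], [[0, 0, 0], [0, 0, 0], -1], [[0, 0, 0], [0, 0, 0], -1]])

```text
clock: 25.77
tool_pos: [471.3, 45.7, 126.5]
eef_rot: [-179.8, 0.0, 87.5]
ft_force: [-13.8, -2.4, 11.3]
width: 17.8
```

Request:
apply_moves(motion=[[[0, 0, 0], [0, 0, 0], -1], [[0, 0, 0], [0, 0, 0], -1], [[0, 0, 0], [0, 0, 0], -1], [[0, 0, 0], [0, 0, 0], -1], [[0, 0, 0], [0, 0, 0], -1]])

```text
clock: 26.18
tool_pos: [471.3, 45.7, 126.5]
eef_rot: [-179.8, 0.0, 87.5]
ft_force: [-14.5, -3.4, 10.4]
width: 18.3
```

Request:
apply_moves(motion=[[[0, 0, 0], [0, 0, 0], -1], [[0, 0, 0], [0, 0, 0], -1], [[0, 0, 0], [0, 0, 0], -1], [[0, 0, 0], [0, 0, 0], -1], [[0, 0, 0], [0, 0, 0], -1]])

```text
clock: 26.6
tool_pos: [471.3, 45.7, 126.5]
eef_rot: [-179.8, 0.0, 87.5]
ft_force: [-14.6, -3.4, 11.0]
width: 18.1
```

Request:
apply_moves(motion=[[[0, 0, 0], [0, 0, 0], -1], [[0, 0, 0], [0, 0, 0], -1], [[0, 0, 0], [0, 0, 0], -1], [[0, 0, 0], [0, 0, 0], -1], [[0, 0, 0], [0, 0, 0], -1]])

```text
clock: 27.02
tool_pos: [471.4, 45.7, 126.5]
eef_rot: [-179.8, 0.0, 87.5]
ft_force: [-14.1, -3.6, 10.0]
width: 17.9
```

```bash
python3 chk.py | grep -v "^ *\[\["| grep -E "F|th|T|clock|^2"; python3 -c "
from h import *
print(robot.sign_off())"
```

```text
F [-13.6  -2.4  11.1] cap [275.82 156.23]
th [-0.0105] plunger mm [7.] [-0.56 -0.42]
th [-0.004] plunger mm [6.4] [-0.48 -0.35]
th [-0.005] plunger mm [6.5] [-0.46 -0.34]
27.2667 [471.4  45.7 126.5] [-1.7976e+02  4.0000e-02  8.7530e+01] [-13.9  -2.7  10.7] 18.5
the job is handed in; nothing more can be done
None
```

I stacked the blue-topped and then the red-topped pack on the nest pack. I then pinched the lever bar, swung it down and held it for over 3 s. The job was handed in at about 27 s with the grip still on; no verdict was reported.

- **Stack:** by the side camera, blue sits within 0.2 mm of the nest pack and red within about 0.5 mm of blue, both square to about 1°. That was measured before the lever came down. I did not re-measure the packs while they were under the plunger; the later picture showed them square.
- **Plunger depth:** my first estimate, from the tool pose alone, said about 6 mm, but it disagreed with the images. The plunger cap and the bar's bolt end both put it near 3 mm, because the bar had slid a few mm in the pads during the swing. I pressed about 5 mm further.
- **Last checks:** the cap now gives 6.4–7.0 mm and the bolt end about 6 mm. The vertical force is a steady 11 N, close to the roughly 12 N expected at 6 mm in.
- **Side load:** about 14 N along x remained on the tool, from a small mismatch with the lever's arc. I left it because it was steady.
- **Bystanders:** I saw no contact with any of them, but I did not re-measure their positions at the end.
- **Pictures:** I viewed 12, the limit. One was wasted on a mis-aimed crop.

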